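Ready the marker refilling station

ROBOT

A 6-joint arm with a two-finger parallel gripper is mounted at the origin on the work surface. World frame = base frame: x ahead of the robot, y to its left, z up, the work surface at z = 0. Lengths are in mm, angles in rad, forces in N, time in s.
With the tool pointing down it reaches from about 350 to 975 mm from the base axis. Payload 7.1 kg.
Tool frame: the origin (TCP) lies midway between the tips of the shut fingers; the grasp point (between the pads) lies ctrl.grip_point_offset behind it (ctrl.grip_point_offset is the distance from the TCP to the grasp point, in mm); z points along the fingers, y is the line along which they close (so a half turn about z gives the same grasp; the last joint's range is limited). The gripper opens to 88 mm and grips with 3 to 60 N. Pads are 20 mm wide; open, the fingers measure 115 mm over their backs; the gripper's body (75 mm by 178 mm) begins 61 mm behind the grasp point.
Start: joints at [-1.222, 0.423, 1.63, -0, 1.089, -0.019], TCP at [224.743, -583.177, 222.675] pointing down, gripper open.
Joint ranges: [-3, 3], [-0.9, 2.11], [0.09, 2.58], [-1.31, 4.45], [0.11, 2.69], [-2.54, 2.54]. Speed limits (rad/s): [2.39, 2.39, 3.01, 3.14, 3.14, 3.14].

INTERFACE

Orientations are given as a rotation vector (axis times angle).
In Python, from workcell import ctrl, get_image, close_job, finder gives the robot as it stands.
- The arm moves only by the tool servo_tool, never from a script. Its argument "deltas" is a list of rows, each a list of 2 entries, a list of its own where there are three numbers: the shift along the tool's x, y, z in mm, then the turn, a rotation vector about the tool's x, y, z in rad. A call has 1 to 5 rows; each row is the pose to reach, as a shift and turn from the pose commanded when the call began, along the tool's axes at that moment; what a row does not reach only later rows make up. A row lasts 1/12 s, in which the tool goes at most 41.7 mm and 7.16 degrees, less where a joint would pass 70% of its speed; a pose out of reach is approached as far as the arm can. A call with a gripper value outside its range is refused whole. "grip" is the closure, from -1 (fully open) to 1 (shut), so that 0 is half open, set as the call begins (left out, the last holds). The fingers move at their own pace and stop on an object; the grip force is fixed at half the most. Time passes only in rows, so rows that repeat a pose let the fingers close. It gives the time, the measured TCP pose, the force, the opening and the grip force at its end, in the units of the state.
- ctrl.get_obs(): the state, without advancing time (a new reading comes with each control period).
- get_image(name): name is "scene" or "side" or "wrist"; returns a dict with "frame" (420x560x3 uint8, blue, green, red), "depth" (420x560 float32, mm along the optical axis (not along the pixel's ray), 0 where there is no reading), "K" (3x3 intrinsics, pixels), "dist" ([k1, k2, p1, p2, k3] as OpenCV has them; the pictures are not rectified), "pose" (4x4, takes a point from camera to world coordinates). Camera axes: x right, y down, z forward; pixel columns grow to the right and rows downward; lengths in mm; the calibration is good to about 2 mm. A picture is of the moment at which its call begins.
- close_job(): hands the job in; it is judged then, once.
Trained networks look in a picture, given as the dict that the camera call returned (one of the last four; its "shot" number tells which), for a name from the list of things; names that differ only in an ending like _2 or _b are one class to them, and where a whole thing is asked for, a point or a joint stands for the part that bears it (a point fixed in the world has none). Each returns a list of dicts, best first, with "score" (0 to 1); they miss things now and then, are a little off and sometimes report something else, mostly with a low value. They report only what shows in the picture. A call takes as long as a camera call. They do not tell look-alikes from the thing itself.
- finder.search_frame(query, picture): "rect" ([centre column, centre row, width, height] as shares, 0 to 1, of the picture: columns of its width, rows of its height, round what is visible of it).
- finder.silhouettes(query, picture): "mask" (420x560 bool, what is visible of it) and "rect" ([centre column, centre row, width, height] as shares, 0 to 1, of the picture: columns of its width, rows of its height, round what is visible of it).
The state is a dict: "t": time; "qpos": joint angles; "qvel": joint speeds; "joint_torque": joint torques, N m; "ee_pos": TCP position; "orientation": TCP orientation; "ft_force": force on the tool from outside, world axes, zero at the start; "moment": the same for the moment, N m; "width": finger opening in mm; "grasp_force": force on a finger pad.
Only numpy, scipy, OpenCV 4.12 (cv2) and the standard library are available. Lean on these libraries where they do the work, as an engineer would, in place of code of your own. Each camera call takes 0.05 s, during which the arm holds its last target. There are 200 camera calls.

TASK

Get the marker refilling station ready: swing the dock's lever open, move the spent ink cartridge to the steel empties tray, drop the full cartridge from the table fully home into the pocket and swing the lever right shut over it. Lay every loose black marker on the table level in the wooden cradle, one to a pair of notches, centred across both rails (markers may be laid at any time). Do not knock over the ink bottle or the paint jar.

Things in the scene. Friction and masses are not known exactly. Their poses are not given: they have to be found in the camera images.
- dock: Refill dock, fixed: dark metal block 120 (x, -60 to +60 mm) x 84 (y) x 24 mm high with a rectangular pocket in the middle of its top and a steel lever on an upright pin at x = +48 mm. Origin: middle of its underside on the table; z up.
- pocket (a point): Middle of the dock's pocket floor, 10 mm above the table, axes as the dock. Pocket 64 (x) x 42 (y) mm, 14 mm deep, its top 6 mm flared outwards to 71 x 49 mm. A cartridge fully home stands on this floor, long side along x, its top 50 mm above the table, 26 mm above the dock.
- lever (a joint): Dock's locking lever: flat steel bar 14 mm wide, 8 thick, underside 52.5 mm above the table, 2.5 mm over a seated cartridge; swings level about an upright pin. 0 = shut, bar from the pin along dock -x over the pocket; grows towards dock -y (anticlockwise from above) to a stop at 1.75 rad. Starts 0 to 0.3. Light friction, 0.08 N m; stays where left.
- lever_knob (a point): The lever's black upright round knob, 14 mm diameter, 32 mm high, from 60.5 to 92.5 mm above the table, on the bar 72 mm from the hinge axis; point on its axis 16 mm below its top. It can be pinched from above or pushed.
- lever_hinge (a point): Point on the lever's upright hinge axis at the height of the knob's middle (76.5 mm above the table); 48 mm from the pocket's middle along the dock's +x. The pin's head is 22 mm diameter and ends 62.5 mm above the table.
- spent_center (a point): Spent ink cartridge: grey box 60 (x) x 38 (y) x 40 (z) mm with a pale label on top, about 0.12 kg, same shape as the full one; it starts in the dock's pocket under the lever. Point at its centre.
- full_center (a point): Full ink cartridge: grey box 60 (x) x 38 (y) x 40 (z) mm with a pale label on top, 0.08 to 0.17 kg, standing on the bare table at the start. Point at its centre, 20 mm above its underside; it may go in either way round (half turn).
- tray_in (a point): Empties tray: open steel tray 130 (x) x 110 (y) mm outside, 28 high, 4 mm walls, fixed on the table. Point at the middle of its inner floor, 4 mm above the table.
- cradle: Marker cradle, fixed, wood: base 204 (x) x 98 (y) x 8 mm with two upright rails along x at y = -40 and +40 mm, each 12 mm thick, 52 high. Each rail has four square notches 26 mm wide, 16 deep (floors 36 mm above the table) at x = -69, -23, +23, +69 mm, so markers lie along y across both rails. Origin: middle of the underside, z up.
- cradle_seat (a point): Middle of the cradle, 45 mm above the table: the axis height of a marker lying in its notches. Axes as the cradle: markers lie along its y.
- marker1_center (a point): Black marker pen, 150 mm long along its x, square barrel 18 x 18 mm over the middle 120 mm with a short taper at both ends, about 30 g, lying flat on the table at the start (axis 9 mm up). Point at its centre. Three or four markers are present; an absent one has no pose.
- marker2_center (a point): Black marker pen, 150 mm long along its x, square barrel 18 x 18 mm over the middle 120 mm with a short taper at both ends, about 30 g, lying flat on the table at the start (axis 9 mm up). Point at its centre. Three or four markers are present; an absent one has no pose.
- marker3_center (a point): Black marker pen, 150 mm long along its x, square barrel 18 x 18 mm over the middle 120 mm with a short taper at both ends, about 30 g, lying flat on the table at the start (axis 9 mm up). Point at its centre. Three or four markers are present; an absent one has no pose.
- marker4_center (a point): Black marker pen, 150 mm long along its x, square barrel 18 x 18 mm over the middle 120 mm with a short taper at both ends, about 30 g, lying flat on the table at the start (axis 9 mm up). Point at its centre. Three or four markers are present; an absent one has no pose.
- ink_bottle: Bystander: glass ink bottle with black cap, 48 mm diameter, 100 mm tall; origin at the centre of its underside, z up.
- paint_jar: Bystander: jar with white lid, 70 mm diameter, 80 mm tall; origin at the centre of its underside, z up.
Mind the look-alikes: they are no part of the job. Of the things shaped like the part that bears tray_in, the bare steel one is meant.

How it is judged (in metres and radians):
On the way, in this order (a step that is already met when the one before it is completed fails the run):
1. the lever is swung open (value of joint lever above 1.35 rad), for 0.2 s.
2. the spent cartridge is set down in the empties tray and let go (x of spent_center in the frame of tray_in between -0.05 and 0.05 m and y of spent_center in the frame of tray_in between -0.04 and 0.04 m and z of spent_center in the frame of tray_in between 0 and 0.045 m and contact force between the fingers and spent below 0.1 N and linear speed of spent below 0.03 m/s), for 0.2 s.
3. the full cartridge is fully home in the pocket and let go (horizontal distance between full_center and pocket below 0.004 m and z of full_center in the frame of pocket between 0.017 and 0.0225 m and angle between the x axis of full_center and the x axis of pocket, either way round below 0.09 rad and angle between full_center's own z axis and vertical below 0.07 rad and contact force between the fingers and full below 0.1 N and linear speed of full below 0.03 m/s), for 0.2 s.
4. the lever is swung shut over the seated cartridge (horizontal distance between full_center and pocket below 0.004 m and z of full_center in the frame of pocket between 0.017 and 0.0225 m and angle between the x axis of full_center and the x axis of pocket, either way round below 0.09 rad and angle between full_center's own z axis and vertical below 0.07 rad and value of joint lever below 0.12 rad), for 0.2 s.
At the end, for the whole second after the job is handed in: Full cartridge on the pocket floor (4 mm sideways, 3 mm in height, upright, square); lever shut within 0.12 rad; spent cartridge in the tray; each marker at rest in cradle notches: height within 4 mm, level and along them within 0.13 rad, centred within 16 mm (all of step 4 and x of spent_center in the frame of tray_in between -0.05 and 0.05 m and y of spent_center in the frame of tray_in between -0.04 and 0.04 m and z of spent_center in the frame of tray_in between 0 and 0.045 m and linear speed of each of full, spent, marker1, marker2, marker3, marker4 below 0.02 m/s and y of marker1_center in the frame of cradle_seat between -0.016 and 0.016 m and x of marker1_center in the frame of cradle_seat between -0.085 and 0.085 m and z of marker1_center in the frame of cradle_seat between -0.004 and 0.004 m and angle between the x axis of each of marker1_center, marker2_center, marker3_center, marker4_center and the y axis of cradle_seat, either way round below 0.13 rad and y of marker2_center in the frame of cradle_seat between -0.016 and 0.016 m and x of marker2_center in the frame of cradle_seat between -0.085 and 0.085 m and z of marker2_center in the frame of cradle_seat between -0.004 and 0.004 m and y of marker3_center in the frame of cradle_seat between -0.016 and 0.016 m and x of marker3_center in the frame of cradle_seat between -0.085 and 0.085 m and z of marker3_center in the frame of cradle_seat between -0.004 and 0.004 m and y of marker4_center in the frame of cradle_seat between -0.016 and 0.016 m and x of marker4_center in the frame of cradle_seat between -0.085 and 0.085 m and z of marker4_center in the frame of cradle_seat between -0.004 and 0.004 m); the robot touches nothing.
It fails at once if the ink bottle is knocked over (angle between ink_bottle's own z axis and vertical above 0.6 rad).
It fails at once if the paint jar is knocked over (angle between paint_jar's own z axis and vertical above 0.6 rad).
Of marker1, marker2, marker3, marker4 only 3 to 4 are there at a start; the rules pass over those that are not, and their reading is None.
At some moment in a run one of marker1, marker2, marker3, marker4 may be knocked a few centimetres aside while the robot is not near it.
Once in a run the grip may slacken for a moment while it holds something.
It also fails if it takes over 210 s, if anything falls off the work surface, if the arm or the gripper's body presses on something with over 40 N, if the wrist force passes 120 N, or if a joint passes its speed limit or range.

## Working session

There is one attempt and no reset: what is moved stays moved. The work goes in short steps, Python scripts to look and compute and a tool call to move; the robot and the scene stay as the last step left them, time stands still between calls to the robot, and variables do not carry over. Pictures are saved under pics/ and viewed, at most 14 in all, crops included, and the job is handed in when it is done.

Besides the shell and the picture viewer there is one more tool, called after "Call:" in YAML: its name, and indented under it one key for each argument. servo_tool: Moves the arm, as the interface text tells. Its arguments: {"type":"object","properties":{"deltas":{"type":"array","items":{"type":"array"}},"grip":{"type":"number"}},"required":["deltas"]}

```bash
mkdir -p pics; ls; cat > h.py <<'E'
import numpy as np, cv2
from workcell import ctrl, get_image, close_job, finder
from scipy.spatial.transform import Rotation as R
def save(p,n,s=1.0): cv2.imwrite(f'pics/{n}.png', cv2.resize(p['frame'],None,fx=s,fy=s))
def cloud(p,mask=None):
    d=p['depth']; m=(d>0) if mask is None else (mask&(d>0))
    v,u=np.nonzero(m)
    q=cv2.undistortPoints(np.stack([u,v],1).astype(np.float64)[:,None],np.array(p['K'],float),np.array(p['dist'],float))[:,0]
    z=d[v,u]; P=np.c_[q*z[:,None],z]; T=np.array(p['pose'])
    return P@T[:3,:3].T+T[:3,3], np.c_[u,v]
def px(p,W):
    T=np.linalg.inv(np.array(p['pose'])); W=np.atleast_2d(W).astype(float)
    c=W@T[:3,:3].T+T[:3,3]
    return cv2.projectPoints(c,np.zeros(3),np.zeros(3),np.array(p['K'],float),np.array(p['dist'],float))[0][:,0]
E
python3 - <<'E'
from h import *
a=get_image('scene');b=get_image('side');c=get_image('wrist')
cv2.imwrite('pics/a0.png',a['frame']);cv2.imwrite('pics/b0.png',b['frame'])
print(ctrl.get_obs(), ctrl.grip_point_offset)
for p,n in((a,'scene'),(b,'side'),(c,'wrist')):
    print(n,np.round(np.array(p['pose']),2).tolist(), np.round(p['K'],0).tolist())
for q in ['dock','lever_knob','spent_center','full_center','tray_in','cradle','marker1_center','ink_bottle','paint_jar']:
  for p,n in((a,'scene'),(b,'side')):
    for r in finder.silhouettes(q,p):
        P,uv=cloud(p,r['mask'])
        if len(P)<5: continue
        zt=np.percentile(P[:,2],90); t=P[P[:,2]>zt-6]
        rc=cv2.minAreaRect(t[:,:2].astype(np.float32))
        print(q,n,round(r['score'],2),'px',(np.array(r['rect'])*[560,420,560,420]).astype(int),'ztop',round(zt),'rect',np.round(rc[0]),np.round(rc[1]),round(rc[2]))
E
```

```text
pics
{'t': 0.15, 'qpos': array([-1.22200247e+00,  4.23661168e-01,  1.63048838e+00,  2.33221739e-05,
        1.08861152e+00, -1.89787789e-02]), 'qvel': array([-0.00069365, -0.00341955, -0.0018383 ,  0.00029094, -0.00131218,
        0.00029257]), 'joint_torque': array([ 4.40421754e-04, -5.44982743e+01, -2.73919505e+01,  6.44038129e-02,
        2.04152690e-02, -8.79471736e-05]), 'ee_pos': array([ 224.60822459, -582.79064775,  222.09310172]), 'orientation': array([-3.08749360e+00, -5.74217608e-01,  2.69184207e-04]), 'ft_force': array([ 0.72159543, -0.14396091, -0.18909081]), 'moment': array([-0.03129218, -0.01192336, -0.00087437]), 'grasp_force': 0.0, 'width': 87.74326583821241} 18.700000000000003
scene [[-0.02, 0.82, -0.57, 1068.35], [1.0, 0.01, -0.02, 2.73], [-0.01, -0.57, -0.82, 945.61], [0.0, 0.0, 0.0, 1.0]] [[405.0, 0.0, 282.0], [0.0, 405.0, 207.0], [0.0, 0.0, 1.0]]
side [[-0.94, -0.24, 0.22, 240.27], [-0.33, 0.71, -0.62, 674.03], [-0.01, -0.66, -0.75, 914.19], [0.0, 0.0, 0.0, 1.0]] [[488.0, 0.0, 288.0], [0.0, 488.0, 213.0], [0.0, 0.0, 1.0]]
wrist [[0.36, -0.9, -0.24, 292.64], [-0.9
[... 1127 characters left out ...]
  37] ztop 24 rect [ 629. -256.] [130. 116.] 7
cradle scene 0.57 px [388 218  46  70] ztop 50 rect [453. 271.] [204.  94.] 2
marker1_center scene 0.79 px [320 210  34  23] ztop 18 rect [424.  88.] [ 16. 135.] 42
marker1_center side 0.71 px [301 277  21  51] ztop 19 rect [418.  92.] [ 17. 143.] 40
ink_bottle scene 0.66 px [316 319  22  27] ztop 98 rect [750.  65.] [21. 19.] 43
ink_bottle side 0.78 px [171 221  24  36] ztop 94 rect [750.  64.] [21. 23.] 14
paint_jar scene 0.87 px [245 313  32  39] ztop 80 rect [ 739. -100.] [59. 60.] 43
paint_jar scene 0.59 px [292 258  12  39] ztop 87 rect [567.   5.] [12. 12.] 4
paint_jar side 0.75 px [204 177  30  44] ztop 80 rect [ 739. -102.] [60. 62.] 72
```

View pics/a0.png

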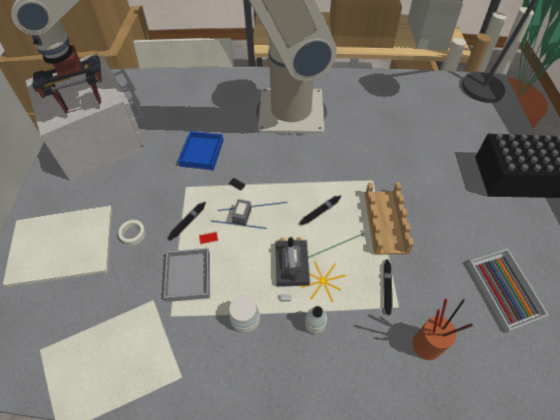

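View pics/b0.png

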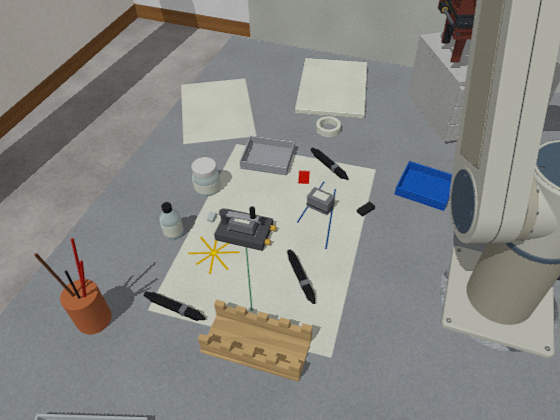

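Three black markers show, at scene px (187,220), (320,210) and (388,287). There are two trays: a grey one at (187,275) and a blue one at (202,150). The grey one fits "bare steel", so I'll confirm it in a crop. The dock is at (291,262), the full cartridge at (240,213), the cradle at (388,220), the ink bottle at (316,319) and the paint jar at (245,313).

```bash
python3 - <<'E'
from h import *
a=get_image('scene');b=get_image('side')
cv2.imwrite('pics/c1.png',cv2.resize(a['frame'][120:340,130:430],None,fx=2.6,fy=2.6,interpolation=cv2.INTER_CUBIC))
for p,n in((a,'scene'),(b,'side')):
    P,uv=cloud(p); bgr=p['frame'][uv[:,1],uv[:,0]].astype(int)
    ok=(P[:,0]>330)&(P[:,0]<950)&(abs(P[:,1])<450)
    m=ok&(P[:,2]>7)&(P[:,2]<26)&(bgr.max(1)<75)
    img=np.zeros((420,560),np.uint8); img[uv[m,1],uv[m,0]]=1
    k,l,s,c=cv2.connectedComponentsWithStats(cv2.morphologyEx(img,cv2.MORPH_CLOSE,np.ones((3,3),np.uint8)))
    for i in range(1,k):
        if s[i,4]<25: continue
        q=P[m&(l[uv[:,1],uv[:,0]]==i)]; rc=cv2.minAreaRect(q[:,:2].astype(np.float32))
        d=np.linalg.svd(q[:,:2]-q[:,:2].mean(0),full_matrices=False)[2][0]
        print(n,'dark',c[i].astype(int),s[i,4],np.round(rc[0]),np.round(rc[1]),'axis',round(np.arctan(d[1]/d[0]),3),'z',round(np.percentile(q[:,2],80)))
    for nm,cx,cy,r,z0,z1 in(('docktop',600,8,85,19,29),('cradle',453,271,125,47,57),('tray',627,-257,90,20,32),('full',441,-130,50,36,44)):
        q=P[(np.hypot(P[:,0]-cx,P[:,1]-cy)<r)&(P[:,2]>z0)&(P[:,2]<z1)]
        rc=cv2.minAreaRect(q[:,:2].astype(np.float32)); print(n,nm,len(q),np.round(rc[0]),np.round(rc[1]),round(rc[2],1))
E
```

```text
scene dark [238 185] 42 [ 340. -153.] [40. 17.] axis 1.306 z 12
scene dark [333 200] 55 [387. 130.] [15. 39.] axis -0.83 z 18
scene dark [198 207] 67 [ 419. -254.] [17. 41.] axis -0.518 z 17
scene dark [314 213] 181 [438.  70.] [18. 93.] axis -0.882 z 18
scene dark [180 226] 207 [ 483. -297.] [19. 93.] axis -0.604 z 18
scene dark [238 221] 49 [ 469. -138.] [38.  6.] axis 1.351 z 24
scene dark [290 265] 801 [590.   8.] [119.  78.] axis 0.138 z 24
scene dark [387 267] 83 [599. 253.] [16. 44.] axis -0.167 z 19
scene dark [387 294] 261 [677. 246.] [17. 96.] axis -0.073 z 19
scene docktop 862 [584.  10.] [131.  84.] 3.1
scene cradle 347 [453. 271.] [204.  93.] 2.2
scene tray 390 [ 627. -257.] [133. 111.] 6.6
scene full 235 [ 441. -130.] [39. 60.] 76.1
side dark [322 157] 177 [ 486. -298.] [21. 92.] axis -0.589 z 18
side dark [340 172] 97 [ 420. -253.] [19. 47.] axis -0.53 z 17
side dark [323 206] 60 [ 435. -119.] [66. 30.] axis 0.264 z 18
side dark [361 209] 47 [ 339. -150.] [17. 39.] axis 1.368 z 12
side dark [246 233] 790 [588.  10.] [117.  86.] axis 0.457 z 23
side dark [296 265] 252 [437.  68.] [18. 89.] axis -0.882 z 18
side dark [308 292] 149 [387. 128.] [18. 45.] axis -0.853 z 17
side dark [162 300] 342 [677. 247.] [19. 92.] axis -0.093 z 18
side dark [193 313] 169 [599. 254.] [19. 46.] axis -0.046 z 18
side docktop 809 [585.   8.] [132.  90.] 3.3
side cradle 686 [454. 269.] [205.  95.] 2.1
side tray 332 [ 629. -258.] [131. 117.] 6.7
side full 274 [ 442. -132.] [42. 60.] 75.7
```

View pics/c1.png

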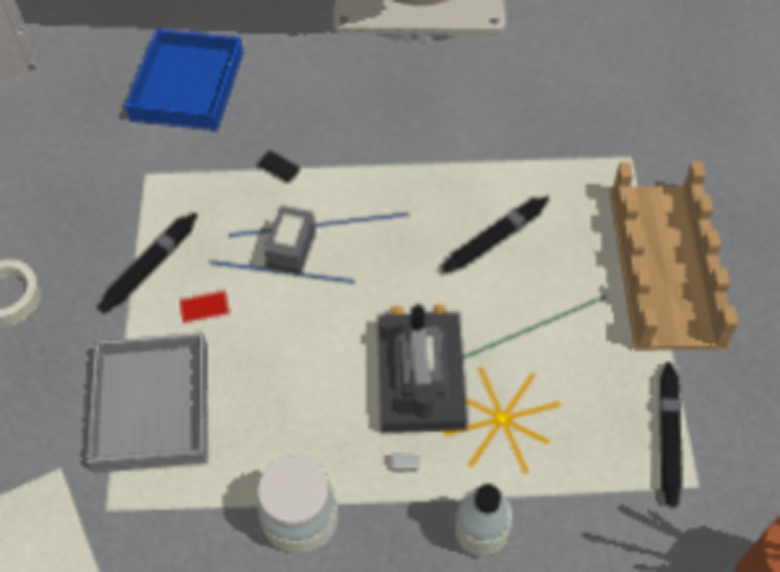

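```bash
cat >> h.py <<'E'
def pose():
    o=ctrl.get_obs(); M=R.from_rotvec(o['orientation']).as_matrix()
    return np.r_[o['ee_pos'],np.arctan2(M[1,0],M[0,0])],o
def plan(wps,start=None,step=38,turn=0.11):
    """wps: (x,y,z,psi); prints calls of <=5 rows, in tool axes at each call's begin"""
    c=np.array(pose()[0] if start is None else start,float)
    pts=[];p=c.copy()
    for w in wps:
        w=np.array(w,float); n=max(1,int(np.ceil(max(np.linalg.norm((w-p)[:3])/step,abs(w[3]-p[3])/turn))))
        pts+=[p+(w-p)*k/n for k in range(1,n+1)]; p=w
    for i in range(0,len(pts),5):
        s,k=np.sin(c[3]),np.cos(c[3]); rows=[]
        for w in pts[i:i+5]:
            d=w-c; v=[round(k*d[0]+s*d[1],1),round(s*d[0]-k*d[1],1),round(-d[2],1)]; t=round(-d[3],3)
            rows.append([v,[0,0,t]])
        v=rows[-1][0]; c=c+[k*v[0]+s*v[1],s*v[0]-k*v[1],-v[2],-rows[-1][1][2]]
        print(str(rows).replace(' ',''))
    print('end',np.round(c,2))
E
python3 -c "
from h import *
plan([(566,5,200,0.055)])"
```

```text
[[[np.float64(29.4),np.float64(-23.7),np.float64(1.3)],[0,0,np.float64(0.017)]],[[np.float64(58.9),np.float64(-47.3),np.float64(2.5)],[0,0,np.float64(0.035)]],[[np.float64(88.3),np.float64(-71.0),np.float64(3.8)],[0,0,np.float64(0.052)]],[[np.float64(117.8),np.float64(-94.7),np.float64(5.0)],[0,0,np.float64(0.07)]],[[np.float64(147.2),np.float64(-118.4),np.float64(6.3)],[0,0,np.float64(0.087)]]]
[[[np.float64(27.3),np.float64(-26.1),np.float64(1.3)],[0,0,np.float64(0.017)]],[[np.float64(54.5),np.float64(-52.3),np.float64(2.5)],[0,0,np.float64(0.035)]],[[np.float64(81.8),np.float64(-78.4),np.float64(3.8)],[0,0,np.float64(0.052)]],[[np.float64(109.1),np.float64(-104.5),np.float64(5.0)],[0,0,np.float64(0.069)]],[[np.float64(136.4),np.float64(-130.7),np.float64(6.3)],[0,0,np.float64(0.087)]]]
[[[np.float64(24.9),np.float64(-28.4),np.float64(1.3)],[0,0,np.float64(0.017)]],[[np.float64(49.8),np.float64(-56.8),np.float64(2.5)],[0,0,np.float64(0.035)]],[[np.float64(74.7),np.float64(-85.2),np.float64(3.8)],[0,0,np.float64(0.052)]],[[np.float64(99.6),np.float64(-113.6),np.float64(5.0)],[0,0,np.float64(0.069)]],[[np.float64(124.5),np.float64(-142.0),np.float64(6.3)],[0,0,np.float64(0.087)]]]
[[[np.float64(22.3),np.float64(-30.5),np.float64(1.3)],[0,0,np.float64(0.017)]],[[np.float64(44.6),np.float64(-61.0),np.float64(2.5)],[0,0,np.float64(0.034)]],[[np.float64(67.0),np.float64(-91.4),np.float64(3.8)],[0,0,np.float64(0.052)]]]
end [5.6605e+02 4.9600e+00 1.9999e+02 5.0000e-02]
```

Call:
servo_tool:
  deltas:
    - [[29, -24, 1], [0, 0, 0.02]]
    - [[59, -47, 2], [0, 0, 0.04]]
    - [[88, -71, 4], [0, 0, 0.05]]
    - [[118, -95, 5], [0, 0, 0.07]]
    - [[147, -118, 6], [0, 0, 0.09]]
  grip: 0.4

```text
t: 1.57
ee_pos: [320.0, -418.6, 216.7]
orientation: [3.112, 0.433, 0.0]
ft_force: [0.6, 0.1, 0.2]
width: 58.2
grasp_force: 0.0
```

Call:
servo_tool:
  deltas:
    - [[27, -26, 1], [0, 0, 0.02]]
    - [[55, -52, 2], [0, 0, 0.04]]
    - [[82, -78, 4], [0, 0, 0.05]]
    - [[109, -105, 5], [0, 0, 0.07]]
    - [[136, -131, 6], [0, 0, 0.09]]

```text
t: 1.98
ee_pos: [414.9, -255.2, 210.8]
orientation: [3.128, 0.293, 0.001]
ft_force: [0.4, -1.1, -0.0]
width: 27.1
grasp_force: 0.0
```

Call:
servo_tool:
  deltas:
    - [[25, -28, 1], [0, 0, 0.02]]
    - [[50, -57, 2], [0, 0, 0.04]]
    - [[75, -85, 4], [0, 0, 0.05]]
    - [[100, -114, 5], [0, 0, 0.07]]
    - [[125, -142, 6], [0, 0, 0.09]]

```text
t: 2.4
ee_pos: [511.3, -92.2, 204.8]
orientation: [3.138, 0.152, 0.001]
ft_force: [0.1, -0.8, -0.4]
width: 26.0
grasp_force: 0.0
```

Call:
servo_tool:
  deltas:
    - [[22, -31, 1], [0, 0, 0.02]]
    - [[45, -61, 2], [0, 0, 0.03]]
    - [[67, -91, 4], [0, 0, 0.05]]
    - [[67, -91, 4], [0, 0, 0.05]]

```text
t: 2.73
ee_pos: [571.5, 7.8, 200.8]
orientation: [-3.139, -0.08, -0.004]
ft_force: [-0.7, 0.6, 0.1]
width: 26.2
grasp_force: 0.0
```

```bash
cat >> h.py <<'E'
def fit(p,cx,cy,r,z0,z1,dark=None):
    P,uv=cloud(p); q=(np.hypot(P[:,0]-cx,P[:,1]-cy)<r)&(P[:,2]>z0)&(P[:,2]<z1)
    if dark: q&=p['frame'][uv[:,1],uv[:,0]].max(1)<dark
    q=P[q]; 
    if len(q)<10: return None
    rc=cv2.minAreaRect(q[:,:2].astype(np.float32)); return len(q),np.round(rc[0],1),np.round(rc[1],1),round(rc[2],1),round(np.median(q[:,2]),1)
E
python3 - <<'E'
from h import *
w=get_image('wrist'); save(w,'w1'); print(np.round(pose()[0],2))
print('pose',np.round(w['pose'],2).tolist())
print('knobtop',fit(w,567,5,25,84,98)); print('spent',fit(w,590,9,45,46,52)); print('dock',fit(w,590,9,90,20,27,80)); print('bar',fit(w,600,9,70,56,65)); 
for q in('lever_knob','spent_center','dock'):
    for r in finder.silhouettes(q,w): 
        P,_=cloud(w,r['mask']); print(q,round(r['score'],2),(np.array(r['rect'])*[560,420,560,420]).astype(int),np.round(P.mean(0)),np.round(np.percentile(P,[2,98],axis=0)).tolist())
E
```

```text
[5.6975e+02 5.6900e+00 2.0050e+02 5.0000e-02]
pose [[0.05, -0.96, -0.26, 643.77], [-1.0, -0.05, -0.01, 11.3], [-0.0, 0.26, -0.97, 363.39], [0.0, 0.0, 0.0, 1.0]]
knobtop (224, array([567.6,   2.5]), array([13. , 13.1]), 0.3, np.float64(92.5))
spent (1482, array([590.4,   6.9]), array([59.4, 38. ]), 3.0, np.float64(50.3))
dock (5362, array([590.8,   7.1]), array([118.5,  82.7]), 3.0, np.float64(24.3))
bar (1412, array([608.3,   8. ]), array([82.1, 20.3]), 2.9, np.float64(61.2))
lever_knob 0.88 [281 169  22 109] [606.   7.  65.] [[564.0, -3.0, 51.0], [646.0, 18.0, 93.0]]
lever_knob 0.53 [525 277  67  62] [ 477. -287.   14.] [[441.0, -312.0, 0.0], [515.0, -260.0, 19.0]]
spent_center 0.67 [281 178  41  65] [593.   8.  49.] [[562.0, -12.0, 29.0], [621.0, 26.0, 52.0]]
dock 0.74 [280 178  82 123] [593.   7.  33.] [[526.0, -34.0, 19.0], [648.0, 48.0, 92.0]]
dock 0.65 [525 280  68  60] [ 477. -287.   13.] [[441.0, -310.0, 1.0], [514.0, -260.0, 19.0]]
```

View pics/w1.png

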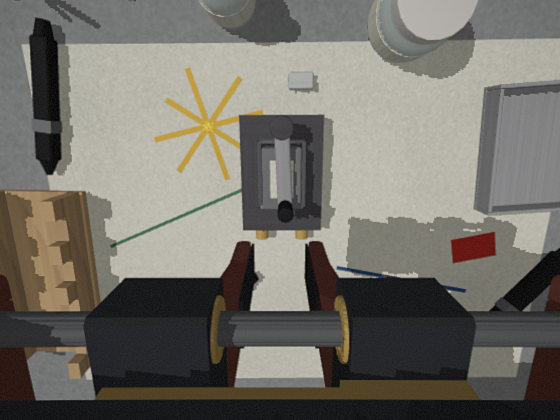

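The wrist view is clear. The knob is at (285,210), the hinge head at (282,128), and the spent cartridge lies under the bar. The dock fits at (590.6, 7.0) with yaw 3°, and the lever is near 0.05 rad. Next I cage the knob and swing it along its arc.

```bash
python3 - <<'E'
s=open('h.py').read()
s=s.replace("v=[round(k*d[0]+s*d[1],1),round(s*d[0]-k*d[1],1),round(-d[2],1)]; t=round(-d[3],3)","f=lambda a:float(round(2*a)/2); v=[f(k*d[0]+s*d[1]),f(s*d[0]-k*d[1]),f(-d[2])]; t=float(round(-d[3],2))")
s+='''
D=np.array([590.6,7.0]); DY=0.052; H=D+48*np.array([np.cos(DY),np.sin(DY)])
def arc(f0,f1,z,n,off=0.0):
    return [(*(H+72*np.array([np.cos(np.pi+DY+f),np.sin(np.pi+DY+f)])),z,DY+f+off) for f in np.linspace(f0,f1,n+1)]
'''
open('h.py','w').write(s)
E
python3 -c "
from h import *
plan([(567,2.5,70,0.052)],step=35)
plan(arc(0.046,1.67,70,16)[1:],start=(567,2.5,70,0.052))"
```

```text
[[[0.0,0.0,32.5],[0,0,-0.0]],[[-0.5,0.0,65.0],[0,0,-0.0]],[[-0.5,0.0,98.0],[0,0,-0.0]],[[-1.0,0.0,130.5],[0,0,-0.0]]]
end [5.6677e+02 2.4500e+00 6.9980e+01 5.0000e-02]
[[[0.5,3.5,0.0],[0,0,-0.07]],[[0.5,7.5,0.0],[0,0,-0.15]],[[2.0,14.5,0.0],[0,0,-0.25]],[[4.0,21.5,0.0],[0,0,-0.35]],[[7.0,28.0,0.0],[0,0,-0.45]]]
[[[0.5,7.5,0.0],[0,0,-0.1]],[[1.5,14.5,0.0],[0,0,-0.21]],[[3.5,22.0,0.0],[0,0,-0.31]],[[6.0,28.5,0.0],[0,0,-0.41]],[[9.0,35.0,0.0],[0,0,-0.51]]]
[[[0.5,7.5,0.0],[0,0,-0.1]],[[1.5,14.5,0.0],[0,0,-0.2]],[[3.5,22.0,0.0],[0,0,-0.3]],[[6.0,28.5,0.0],[0,0,-0.41]],[[9.0,35.0,0.0],[0,0,-0.51]]]
[[[0.5,7.5,0.0],[0,0,-0.1]],[[1.5,14.5,0.0],[0,0,-0.2]]]
end [649.18 -61.58  70.     1.72]
```

Call:
servo_tool:
  deltas:
    - [[0, 0, 32], [0, 0, 0]]
    - [[0, 0, 65], [0, 0, 0]]
    - [[-1, 0, 98], [0, 0, 0]]
    - [[-1, 0, 130], [0, 0, 0]]
    - [[-1, 0, 130], [0, 0, 0]]

```text
t: 3.35
ee_pos: [562.6, 1.5, 65.6]
orientation: [-3.14, -0.072, 0.016]
ft_force: [-1.4, -0.7, -0.7]
width: 26.5
grasp_force: 0.0
```

Call:
servo_tool:
  deltas:
    - [[0.5, 3.5, 0], [0, 0, -0.07]]
    - [[0.5, 7.5, 0], [0, 0, -0.15]]
    - [[2, 14.5, 0], [0, 0, -0.25]]
    - [[4, 21.5, 0], [0, 0, -0.35]]
    - [[7, 28, 0], [0, 0, -0.45]]

```text
t: 3.77
ee_pos: [575.7, -25.9, 72.5]
orientation: [-3.043, -0.779, -0.001]
ft_force: [0.2, 1.4, -0.0]
width: 26.2
grasp_force: 0.7
```

Call:
servo_tool:
  deltas:
    - [[0.5, 7.5, 0], [0, 0, -0.1]]
    - [[1.5, 14.5, 0], [0, 0, -0.2]]
    - [[3.5, 22, 0], [0, 0, -0.3]]
    - [[6, 28.5, 0], [0, 0, -0.4]]
    - [[9, 35, 0], [0, 0, -0.51]]

```text
t: 4.18
ee_pos: [600.6, -52.5, 72.8]
orientation: [2.748, 1.521, 0.001]
ft_force: [-0.2, 2.5, -0.1]
width: 26.8
grasp_force: 0.6
```

Call:
servo_tool:
  deltas:
    - [[0.5, 7.5, 0], [0, 0, -0.1]]
    - [[1.5, 14.5, 0], [0, 0, -0.2]]
    - [[3.5, 22, 0], [0, 0, -0.3]]
    - [[6, 28.5, 0], [0, 0, -0.4]]
    - [[9, 35, 0], [0, 0, -0.51]]

```text
t: 4.6
ee_pos: [634.9, -63.5, 72.8]
orientation: [2.276, 2.165, 0.001]
ft_force: [-1.0, 0.5, 0.1]
width: 26.7
grasp_force: 0.6
```

Call:
servo_tool:
  deltas:
    - [[0.5, 7.5, 0], [0, 0, -0.1]]
    - [[1.5, 14.5, 0], [0, 0, -0.2]]
    - [[1.5, 14.5, 0], [0, 0, -0.2]]
    - [[1.5, 14.5, 0], [0, 0, -0.2]]

```text
t: 4.93
ee_pos: [649.7, -62.5, 72.3]
orientation: [2.056, 2.373, 0.001]
ft_force: [0.9, -0.2, -0.6]
width: 26.5
grasp_force: 0.0
```

```bash
python3 -c "
from h import *
plan([(649.5,-62.5,130,1.72),(590.6,7,130,0.052)])"
```

```text
[[[0.0,0.0,-29.0],[0,0,-0.0]],[[0.0,0.0,-57.5],[0,0,-0.01]],[[5.0,-3.5,-57.5],[0,0,0.1]],[[9.5,-6.5,-57.5],[0,0,0.2]],[[14.5,-9.5,-57.5],[0,0,0.31]]]
[[[3.5,-4.0,0.0],[0,0,0.1]],[[7.5,-8.5,0.0],[0,0,0.21]],[[11.0,-13.0,0.0],[0,0,0.31]],[[14.5,-17.0,0.0],[0,0,0.41]],[[18.5,-21.5,0.0],[0,0,0.52]]]
[[[1.0,-5.5,0.0],[0,0,0.1]],[[2.0,-11.0,0.0],[0,0,0.21]],[[3.0,-17.0,0.0],[0,0,0.31]],[[4.0,-22.5,0.0],[0,0,0.41]],[[5.0,-28.0,0.0],[0,0,0.52]]]
[[[-2.0,-5.5,0.0],[0,0,0.1]],[[-4.0,-11.0,0.0],[0,0,0.21]],[[-5.5,-16.0,0.0],[0,0,0.31]]]
end [5.9083e+02 6.9500e+00 1.2982e+02 5.0000e-02]
```

Call:
servo_tool:
  deltas:
    - [[0, 0, -29], [0, 0, 0]]
    - [[0, 0, -57.5], [0, 0, 0]]
    - [[5, -3.5, -57.5], [0, 0, 0.1]]
    - [[9.5, -6.5, -57.5], [0, 0, 0.2]]
    - [[14.5, -9.5, -57.5], [0, 0, 0.31]]

```text
t: 5.35
ee_pos: [637.6, -49.1, 130.0]
orientation: [2.403, 2.021, 0.002]
ft_force: [0.1, -0.5, 0.8]
width: 26.5
grasp_force: 0.0
```

Call:
servo_tool:
  deltas:
    - [[3.5, -4, 0], [0, 0, 0.1]]
    - [[7.5, -8.5, 0], [0, 0, 0.21]]
    - [[11, -13, 0], [0, 0, 0.31]]
    - [[14.5, -17, 0], [0, 0, 0.41]]
    - [[18.5, -21.5, 0], [0, 0, 0.52]]
  grip: -0.7

```text
t: 5.77
ee_pos: [619.0, -27.2, 129.1]
orientation: [2.843, 1.336, 0.001]
ft_force: [1.0, -1.0, -0.0]
width: 56.5
grasp_force: 0.0
```

Call:
servo_tool:
  deltas:
    - [[1, -5.5, 0], [0, 0, 0.1]]
    - [[2, -11, 0], [0, 0, 0.21]]
    - [[3, -17, 0], [0, 0, 0.31]]
    - [[4, -22.5, 0], [0, 0, 0.41]]
    - [[5, -28, 0], [0, 0, 0.52]]

```text
t: 6.18
ee_pos: [600.4, -5.6, 129.1]
orientation: [3.091, 0.561, 0.001]
ft_force: [0.6, -0.7, -0.8]
width: 74.2
grasp_force: 0.0
```

Call:
servo_tool:
  deltas:
    - [[-2, -5.5, 0], [0, 0, 0.1]]
    - [[-4, -11, 0], [0, 0, 0.21]]
    - [[-5.5, -16, 0], [0, 0, 0.31]]
    - [[-5.5, -16, 0], [0, 0, 0.31]]
    - [[-5.5, -16, 0], [0, 0, 0.31]]

```text
t: 6.6
ee_pos: [590.0, 7.4, 128.9]
orientation: [3.14, 0.092, 0.001]
ft_force: [0.1, -0.5, -0.3]
width: 74.8
grasp_force: 0.0
```

```bash
python3 - <<'E'
from h import *
w=get_image('wrist'); print(np.round(pose()[0],2))
print('knobtop',fit(w,645,-63,35,84,98)); print('spent',fit(w,590,9,45,46,52)); print('dock',fit(w,590,9,90,20,27,80))
plan([(590.6,7,45,0.052),(590.6,7,30,0.052)],step=25)
E
```

```text
[5.9020e+02 7.3300e+00 1.2884e+02 6.0000e-02]
knobtop (492, array([645.6, -61.4]), array([13.5, 13.3]), 51.2, np.float64(92.4))
spent (3668, array([591.1,   7. ]), array([59.2, 38. ]), 3.3, np.float64(50.4))
dock (7738, array([590.7,   7. ]), array([119.4,  83.5]), 3.3, np.float64(24.2))
[[[0.0,0.0,21.0],[0,0,0.0]],[[0.0,0.0,42.0],[0,0,0.0]],[[0.5,0.5,63.0],[0,0,0.01]],[[0.5,0.5,84.0],[0,0,0.01]],[[0.5,0.5,99.0],[0,0,0.01]]]
end [5.9073e+02 6.8600e+00 2.9840e+01 5.0000e-02]
```

Call:
servo_tool:
  deltas:
    - [[0, 0, 25], [0, 0, 0]]
    - [[0.5, 0.5, 50], [0, 0, 0]]
    - [[0.5, 0.5, 75], [0, 0, 0]]
    - [[0.5, 0.5, 90], [0, 0, 0]]
    - [[0.5, 0.5, 98], [0, 0, 0]]

```text
t: 7.07
ee_pos: [589.5, 6.8, 28.2]
orientation: [-3.14, -0.092, 0.005]
ft_force: [-0.5, 0.8, 0.3]
width: 74.5
grasp_force: 0.0
```

Call:
servo_tool:
  deltas:
    - [[0, 0, 0], [0, 0, 0]]
    - [[0, 0, 0], [0, 0, 0]]
    - [[0, 0, 0], [0, 0, 0]]
    - [[0, 0, 0], [0, 0, 0]]
    - [[0, 0, 0], [0, 0, 0]]
  grip: 1

```text
t: 7.48
ee_pos: [591.5, 7.2, 31.3]
orientation: [3.14, 0.091, 0.003]
ft_force: [0.3, -0.0, 0.6]
width: 45.1
grasp_force: 0.0
```

Call:
servo_tool:
  deltas:
    - [[0, 0, 0], [0, 0, 0]]
    - [[0, 0, 0], [0, 0, 0]]
    - [[0, 0, -15], [0, 0, 0]]
    - [[0, 0, -40], [0, 0, 0]]
    - [[0, 0, -70], [0, 0, 0]]

```text
t: 7.9
ee_pos: [589.0, 7.3, 99.4]
orientation: [-3.14, -0.091, 0.006]
ft_force: [0.3, 1.0, -1.2]
width: 37.4
grasp_force: 30.0
```

```bash
python3 - <<'E'
from h import *
c,o=pose(); print(np.round(c,2),o['width'],o['grasp_force'])
plan([(627.5,-257,105,0.113),(627.5,-257,32,0.113),(627.5,-257,28,0.113)],step=32)
E
```

```text
[5.8904e+02 7.2900e+00 9.9350e+01 6.0000e-02] 37.40008515335787 29.9982288479805
[[[2.5,29.5,-0.5],[0,0,-0.01]],[[5.0,59.0,-1.5],[0,0,-0.01]],[[7.5,88.5,-2.0],[0,0,-0.02]],[[10.5,118.5,-2.5],[0,0,-0.02]],[[13.0,148.0,-3.0],[0,0,-0.03]]]
[[[1.5,29.5,-1.0],[0,0,-0.01]],[[3.0,59.0,-1.5],[0,0,-0.01]],[[5.0,88.5,-2.0],[0,0,-0.02]],[[6.5,118.5,-2.5],[0,0,-0.03]],[[6.5,118.5,21.5],[0,0,-0.03]]]
[[[0.0,0.0,24.5],[0,0,0.0]],[[0.0,0.0,49.0],[0,0,0.0]],[[0.0,0.0,53.0],[0,0,0.0]]]
end [ 6.2746e+02 -2.5718e+02  2.7850e+01  1.2000e-01]
```

Call:
servo_tool:
  deltas:
    - [[0, 0, -20], [0, 0, 0]]
    - [[2, 25, -22], [0, 0, 0]]
    - [[4, 55, -22], [0, 0, -0.01]]
    - [[7, 88, -22], [0, 0, -0.02]]
    - [[10, 118, -22], [0, 0, -0.02]]

```text
t: 8.32
ee_pos: [607.5, -111.2, 122.6]
orientation: [3.139, 0.124, 0.001]
ft_force: [-0.1, -0.2, -0.9]
width: 37.8
grasp_force: 30.0
```

Call:
servo_tool:
  deltas:
    - [[4, 30, 0], [0, 0, 0]]
    - [[7, 60, 0], [0, 0, -0.01]]
    - [[10, 90, 0], [0, 0, -0.02]]
    - [[10.5, 120, 0], [0, 0, -0.03]]
    - [[10.5, 148, 10], [0, 0, -0.03]]

```text
t: 8.73
ee_pos: [630.7, -258.9, 113.9]
orientation: [3.136, 0.17, 0.005]
ft_force: [0.2, -0.6, -1.4]
width: 37.4
grasp_force: 30.0
```

Call:
servo_tool:
  deltas:
    - [[0, 0, 25], [0, 0, 0]]
    - [[0, 0, 50], [0, 0, 0]]
    - [[0, 0, 65], [0, 0, 0]]
    - [[0, 0, 72], [0, 0, 0]]
    - [[0, 0, 72], [0, 0, 0]]

```text
t: 9.15
ee_pos: [628.2, -255.9, 38.2]
orientation: [-3.135, -0.17, 0.005]
ft_force: [0.3, 0.6, -1.4]
width: 37.8
grasp_force: 30.0
```

```bash
python3 - <<'E'
from h import *
c,o=pose(); print(np.round(c,2),o['width'],o['grasp_force'])
w=get_image('wrist'); print(fit(w,627,-257,75,41,65))
E
```

```text
[ 6.2818e+02 -2.5586e+02  3.8240e+01  1.1000e-01] 37.83433618334462 29.998313784599304
(8775, array([ 634.5, -255.4]), array([47.1, 55.6]), 7.3, np.float64(57.5))
```

Call:
servo_tool:
  deltas:
    - [[0, 0, 5], [0, 0, 0]]
    - [[0, 0, 10], [0, 0, 0]]
    - [[0, 0, 13], [0, 0, 0]]
    - [[0, 0, 13], [0, 0, 0]]

```text
t: 9.53
ee_pos: [629.4, -256.5, 27.0]
orientation: [-3.137, -0.17, 0.0]
ft_force: [0.4, -0.5, -0.8]
width: 38.0
grasp_force: 30.0
```

Call:
servo_tool:
  deltas:
    - [[0, 0, 0], [0, 0, 0]]
    - [[0, 0, 0], [0, 0, 0]]
    - [[0, 0, 0], [0, 0, 0]]
    - [[0, 0, 0], [0, 0, 0]]
    - [[0, 0, 0], [0, 0, 0]]
  grip: -0.3

```text
t: 9.95
ee_pos: [629.6, -256.8, 27.5]
orientation: [3.137, 0.169, 0.001]
ft_force: [1.0, 1.0, -0.3]
width: 57.4
grasp_force: 0.0
```

Call:
servo_tool:
  deltas:
    - [[0, 0, -15], [0, 0, 0]]
    - [[0, 0, -40], [0, 0, 0]]
    - [[0, 0, -70], [0, 0, 0]]
    - [[0, 0, -100], [0, 0, 0]]
    - [[0, 0, -115], [0, 0, 0]]

```text
t: 10.37
ee_pos: [631.2, -257.5, 147.4]
orientation: [3.135, 0.169, 0.008]
ft_force: [0.4, 0.0, 0.6]
width: 57.0
grasp_force: 0.0
```

```bash
python3 - <<'E'
from h import *
c,o=pose(); print(np.round(c,2),o['width'],o['grasp_force'])
w=get_image('wrist'); print('spent',fit(w,627,-257,60,40,50)); print('tray',fit(w,627,-257,95,24,32)) 
print('full',fit(w,441,-130,60,36,44))
a=get_image('scene'); print('full',fit(a,441,-130,50,36,44),'sp',fit(a,627,-257,60,40,50))
# full yaw -14 deg
plan([(470,-132,150,-0.23)])
E
```

```text
[ 6.3123e+02 -2.5748e+02  1.4736e+02  1.1000e-01] 56.967776998986245 0.0
spent (3110, array([ 628.9, -256.7]), array([59.5, 38. ]), 6.0, np.float64(44.4))
tray (2371, array([ 629.8, -258.3]), array([130.4, 110.3]), 6.9, np.float64(27.9))
full None
full (231, array([ 441.1, -130.6]), array([38. , 60.9]), 76.7, np.float64(38.7)) sp (308, array([ 626.2, -254.4]), array([62., 36.]), 5.4, np.float64(43.0))
[[[-24.5,-23.5,-0.5],[0,0,0.06]],[[-49.0,-47.5,-1.0],[0,0,0.11]],[[-73.5,-71.0,-1.5],[0,0,0.17]],[[-98.0,-95.0,-2.0],[0,0,0.23]],[[-123.0,-118.5,-2.5],[0,0,0.28]]]
[[[-30.0,-16.0,-0.5],[0,0,0.06]]]
end [ 4.6995e+02 -1.3223e+02  1.5015e+02 -2.3000e-01]
```

Call:
servo_tool:
  deltas:
    - [[-27, -25, -1], [0, 0, 0.07]]
    - [[-55, -50, -1], [0, 0, 0.14]]
    - [[-82, -75, -2], [0, 0, 0.2]]
    - [[-110, -100, -2], [0, 0, 0.26]]
    - [[-137, -120, -3], [0, 0, 0.28]]
  grip: -0.8

```text
t: 10.88
ee_pos: [477.5, -150.5, 144.2]
orientation: [-3.129, 0.275, 0.004]
ft_force: [-0.4, -0.3, 0.2]
width: 78.6
grasp_force: 0.0
```

Call:
servo_tool:
  deltas:
    - [[-20, -10, 0], [0, 0, 0.03]]
    - [[-40, -20, 0], [0, 0, 0.06]]
    - [[-44, -25, 0], [0, 0, 0.06]]
    - [[-44, -25, 0], [0, 0, 0.06]]

```text
t: 11.22
ee_pos: [440.2, -119.0, 144.9]
orientation: [-3.12, 0.361, 0.002]
ft_force: [0.1, 0.3, -0.6]
width: 79.2
grasp_force: 0.0
```

```bash
python3 - <<'E'
from h import *
c,o=pose(); print(np.round(c,2),o['width'])
w=get_image('wrist'); f=fit(w,441,-131,55,37,44); print('full',f)
x,y=f[1]; a=f[3] if f[2][0]>f[2][1] else f[3]-90
plan([(x,y,19,np.radians(a))],step=30)
E
```

```text
[ 4.4017e+02 -1.1904e+02  1.4494e+02 -2.3000e-01] 79.15419049856355
full (3147, array([ 441.8, -133.8]), array([38. , 60.3]), 77.3, np.float64(40.4))
[[[0.5,2.5,25.0],[0,0,-0.0]],[[1.5,5.5,50.5],[0,0,-0.0]],[[2.0,8.0,75.5],[0,0,-0.01]],[[2.5,11.0,101.0],[0,0,-0.01]],[[3.5,13.5,126.0],[0,0,-0.01]]]
end [ 4.4205e+02 -1.3380e+02  1.9200e+01 -2.2000e-01]
```

Call:
servo_tool:
  deltas:
    - [[2, 8, 25], [0, 0, 0]]
    - [[3, 13, 50], [0, 0, -0.01]]
    - [[3.5, 13.5, 80], [0, 0, -0.01]]
    - [[3.5, 13.5, 110], [0, 0, -0.01]]
    - [[3.5, 13.5, 125], [0, 0, -0.01]]

```text
t: 11.68
ee_pos: [441.9, -134.6, 17.1]
orientation: [-3.122, 0.348, 0.003]
ft_force: [0.1, 0.0, -1.5]
width: 79.0
grasp_force: 0.0
```

Call:
servo_tool:
  deltas:
    - [[0, 0, 0], [0, 0, 0]]
    - [[0, 0, 0], [0, 0, 0]]
    - [[0, 0, 0], [0, 0, 0]]
    - [[0, 0, 0], [0, 0, 0]]
    - [[0, 0, 0], [0, 0, 0]]
  grip: 1

```text
t: 12.1
ee_pos: [442.7, -134.3, 21.3]
orientation: [3.122, -0.348, 0.004]
ft_force: [-1.0, -0.3, 0.8]
width: 49.1
grasp_force: 0.0
```

Call:
servo_tool:
  deltas:
    - [[0, 0, 0], [0, 0, 0]]
    - [[0, 0, 0], [0, 0, 0]]
    - [[0, 0, -15], [0, 0, 0]]
    - [[0, 0, -40], [0, 0, 0]]
    - [[0, 0, -70], [0, 0, 0]]

```text
t: 12.52
ee_pos: [440.2, -133.4, 90.0]
orientation: [-3.122, 0.348, 0.005]
ft_force: [0.6, -0.9, -1.0]
width: 37.9
grasp_force: 30.0
```

```bash
python3 - <<'E'
from h import *
c,o=pose(); print(np.round(c,2),o['width'],o['grasp_force'])
plan([(550,7,115,0.052),(590.6,7,115,0.052)],step=34)
E
```

```text
[ 4.4022e+02 -1.3344e+02  9.0050e+01 -2.2000e-01] 37.851196742602696 29.99972552061081
[[[12.5,-27.0,-4.0],[0,0,-0.05]],[[25.5,-53.5,-8.5],[0,0,-0.09]],[[38.0,-80.5,-12.5],[0,0,-0.14]],[[51.0,-107.5,-16.5],[0,0,-0.18]],[[63.5,-134.5,-21.0],[0,0,-0.23]]]
[[[18.5,-23.0,-4.0],[0,0,-0.04]],[[38.5,-23.0,-4.0],[0,0,-0.04]],[[59.0,-23.0,-4.0],[0,0,-0.04]]]
end [5.9060e+02 7.2400e+00 1.1505e+02 5.0000e-02]
```

Call:
servo_tool:
  deltas:
    - [[12.5, -27, -4], [0, 0, -0.05]]
    - [[25, -54, -8], [0, 0, -0.09]]
    - [[38, -80, -12], [0, 0, -0.14]]
    - [[51, -107, -17], [0, 0, -0.18]]
    - [[63.5, -134.5, -21], [0, 0, -0.23]]

```text
t: 12.93
ee_pos: [533.8, -15.6, 111.9]
orientation: [3.141, 0.015, 0.001]
ft_force: [0.3, -1.0, -2.2]
width: 37.8
grasp_force: 30.0
```

Call:
servo_tool:
  deltas:
    - [[18, -23, -4], [0, 0, -0.04]]
    - [[38, -23, -4], [0, 0, -0.04]]
    - [[59, -23, -4], [0, 0, -0.04]]
    - [[59, -23, -4], [0, 0, -0.04]]
    - [[59, -23, -4], [0, 0, -0.04]]

```text
t: 13.35
ee_pos: [592.2, 7.0, 115.1]
orientation: [3.141, 0.076, -0.0]
ft_force: [-0.6, -0.3, -2.2]
width: 37.6
grasp_force: 30.0
```

```bash
python3 - <<'E'
from h import *
c,o=pose(); print(np.round(c,3),o['width'],o['grasp_force'])
w=get_image('wrist'); P,uv=cloud(w)
f=fit(w,*c[:2],50,c[2]+10,c[2]+30); print('cart',f); print('dock',fit(w,590,9,90,20,27,80))
save(w,'w2')
E
```

```text
[5.92173e+02 6.96900e+00 1.15098e+02 4.80000e-02] 37.64241427898129 29.999755918979645
cart (8590, array([598.7,   6.9]), array([46.9, 56.4]), 2.9, np.float64(134.5))
dock (4052, array([610.6,   8.1]), array([80.1, 83.3]), 3.0, np.float64(24.4))
```

View pics/w2.png

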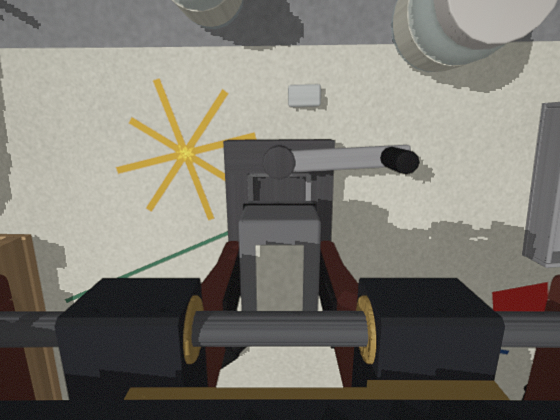

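The full cartridge is held square, with its front edge at row 207. The pocket is visible just ahead of it, and the lever is well clear with its knob at (402,160). I'll check the cartridge's offset in the hand.

```bash
python3 - <<'E'
from h import *
c,o=pose(); print(np.round(c,3))
w=get_image('wrist'); P,uv=cloud(w); d=P-np.r_[c[:2],0]
lx=d[:,0]*np.cos(c[3])+d[:,1]*np.sin(c[3]); ly=-d[:,0]*np.sin(c[3])+d[:,1]*np.cos(c[3])
m=(P[:,2]>130)&(P[:,2]<139)&(abs(ly)<12)
print('front edge',np.percentile(lx[m],[50,98,100]),np.median(P[m,2]))
m=(P[:,2]>130)&(P[:,2]<139)&(lx>15)&(lx<28); print('y',np.percentile(ly[m],[0,2,98,100]))
plan([(590.6,7,45,0.052),(590.6,7,35,0.052)],step=25)
E
```

```text
[5.91032e+02 6.72900e+00 1.14855e+02 4.80000e-02]
front edge [ 8.56016717 29.23573774 29.85020246] 134.3629354061855
y [-18.90631858 -18.03890693  18.04143988  18.91150666]
[[[0.0,0.0,23.5],[0,0,-0.0]],[[0.0,-0.5,46.5],[0,0,-0.0]],[[0.0,-0.5,70.0],[0,0,-0.0]],[[0.0,-0.5,80.0],[0,0,-0.0]]]
end [5.9053e+02 7.1200e+00 3.4810e+01 5.0000e-02]
```

Call:
servo_tool:
  deltas:
    - [[0, 0, 25], [0, 0, 0]]
    - [[0, -0.5, 45], [0, 0, 0]]
    - [[0, -0.5, 60], [0, 0, 0]]
    - [[0, -0.5, 65], [0, 0, 0]]
    - [[0, -0.5, 65], [0, 0, 0]]

```text
t: 13.87
ee_pos: [590.0, 7.0, 48.9]
orientation: [-3.141, -0.074, 0.006]
ft_force: [0.0, 0.7, -1.6]
width: 38.0
grasp_force: 30.0
```

Call:
servo_tool:
  deltas:
    - [[0, 0, 0], [0, 0, 0]]
    - [[0, 0, 4], [0, 0, 0]]
    - [[0, 0, 8], [0, 0, 0]]
    - [[0, 0, 12], [0, 0, 0]]
    - [[0, 0, 15], [0, 0, 0]]

```text
t: 14.28
ee_pos: [592.1, 7.3, 35.2]
orientation: [-3.141, -0.075, -0.001]
ft_force: [-0.2, -0.0, -1.6]
width: 37.7
grasp_force: 30.0
```

Call:
servo_tool:
  deltas:
    - [[0, 0, 2], [0, 0, 0]]
    - [[0, 0, 4], [0, 0, 0]]
    - [[0, 0, 4], [0, 0, 0]]

```text
t: 14.53
ee_pos: [592.0, 7.2, 31.2]
orientation: [3.141, 0.075, -0.0]
ft_force: [-0.0, -0.6, -0.9]
width: 38.1
grasp_force: 30.0
```

Released height looks right (about 0.7 mm above the floor). Release, rise and check.

Call:
servo_tool:
  deltas:
    - [[0, 0, 0], [0, 0, 0]]
    - [[0, 0, 0], [0, 0, 0]]
    - [[0, 0, 0], [0, 0, 0]]
    - [[0, 0, 0], [0, 0, 0]]
    - [[0, 0, 0], [0, 0, 0]]
  grip: -0.4

```text
t: 14.95
ee_pos: [592.0, 7.2, 31.2]
orientation: [-3.141, -0.075, -0.0]
ft_force: [0.1, -0.2, 0.2]
width: 61.2
grasp_force: 0.0
```

Call:
servo_tool:
  deltas:
    - [[0, 0, -15], [0, 0, 0]]
    - [[0, 0, -40], [0, 0, 0]]
    - [[0, 0, -70], [0, 0, 0]]
    - [[0, 0, -98], [0, 0, 0]]
    - [[0, 0, -98], [0, 0, 0]]

```text
t: 15.37
ee_pos: [595.4, 7.2, 134.5]
orientation: [3.14, 0.075, 0.014]
ft_force: [0.4, -1.4, 0.5]
width: 61.5
grasp_force: 0.0
```

```bash
python3 - <<'E'
from h import *
c,o=pose(); print(np.round(c,2),o['width'])
w=get_image('wrist'); print('full',fit(w,590,7,45,46,56)); print('dock',fit(w,590,9,90,20,27,80)); print('knob',fit(w,645,-62,35,84,98))
plan([arc(1.62,1.62,130,1)[0]],turn=0.12)
plan(arc(1.62,1.62,72,1)[:1],start=arc(1.62,1.62,130,1)[0])
plan(arc(1.62,0.0,72,16)[1:]+arc(-0.03,-0.06,72,1),start=arc(1.62,1.62,72,1)[0],turn=0.12)
E
```

```text
[5.9538e+02 7.2400e+00 1.3454e+02 5.0000e-02] 61.52035624609399
full (3559, array([591.6,   7.2]), array([60.2, 38.1]), 2.6, np.float64(50.4))
dock (7196, array([591. ,   7.1]), array([119.2,  83.4]), 3.2, np.float64(24.2))
knob (458, array([645.7, -61.5]), array([13.3, 13.4]), 23.4, np.float64(92.4))
[[[3.5,5.0,0.0],[0,0,-0.12]],[[7.0,10.5,0.5],[0,0,-0.23]],[[10.5,15.5,0.5],[0,0,-0.35]],[[14.0,20.5,0.5],[0,0,-0.46]],[[17.0,25.5,1.0],[0,0,-0.58]]]
[[[0.0,6.5,0.0],[0,0,-0.12]],[[0.5,12.5,0.0],[0,0,-0.23]],[[0.5,19.0,0.5],[0,0,-0.35]],[[0.5,25.0,0.5],[0,0,-0.46]],[[0.5,31.0,0.5],[0,0,-0.58]]]
[[[-3.5,5.5,0.5],[0,0,-0.12]],[[-6.5,10.5,0.5],[0,0,-0.23]],[[-10.0,15.5,0.5],[0,0,-0.35]],[[-13.5,21.0,1.0],[0,0,-0.46]]]
end [645.83 -62.28 129.77   1.67]
[[[0.0,0.0,29.0],[0,0,-0.0]],[[0.0,0.0,58.0],[0,0,-0.0]]]
end [645.81 -62.14  72.     1.67]
[[[0.5,-7.5,0.0],[0,0,0.1]],[[1.5,-14.5,0.0],[0,0,0.2]],[[3.5,-21.5,0.0],[0,0,0.3]],[[6.0,-28.5,0.0],[0,0,0.4]],[[9.0,-35.0,0.0],[0,0,0.51]]]
[[[0.5,-7.0,0.0],[0,0,0.1]],[[1.5,-14.5,0.0],[0,0,0.2]],[[3.5,-21.5,0.0],[0,0,0.3]],[[6.0,-28.5,0.0],[0,0,0.4]],[[9.0,-35.0,0.0],[0,0,0.5]]]
[[[0.5,-7.0,0.0],[0,0,0.1]],[[1.5,-14.5,0.0],[0,0,0.21]],[[3.5,-21.5,0.0],[0,0,0.31]],[[6.0,-28.0,0.0],[0,0,0.41]],[[9.0,-35.0,0.0],[0,0,0.51]]]
[[[0.5,-7.0,0.0],[0,0,0.1]],[[1.0,-9.5,0.0],[0,0,0.13]],[[1.0,-11.5,0.0],[0,0,0.16]]]
end [ 5.6637e+02  1.0110e+01  7.2000e+01 -1.0000e-02]
```

Call:
servo_tool:
  deltas:
    - [[3.5, 5, 0], [0, 0, -0.12]]
    - [[7, 10.5, 0], [0, 0, -0.23]]
    - [[10.5, 15.5, 0], [0, 0, -0.35]]
    - [[14, 20.5, 0], [0, 0, -0.46]]
    - [[17, 25.5, 0], [0, 0, -0.58]]
  grip: 0.4

```text
t: 15.83
ee_pos: [609.5, -17.6, 127.8]
orientation: [-2.985, -0.978, 0.003]
ft_force: [0.4, -1.1, 0.5]
width: 31.6
grasp_force: 0.0
```

Call:
servo_tool:
  deltas:
    - [[0, 6.5, 0], [0, 0, -0.12]]
    - [[0, 12.5, 0], [0, 0, -0.23]]
    - [[0, 19, 0], [0, 0, -0.35]]
    - [[0.5, 25, 0], [0, 0, -0.46]]
    - [[0.5, 31, 0], [0, 0, -0.58]]

```text
t: 16.25
ee_pos: [628.1, -42.4, 127.6]
orientation: [-2.58, -1.79, 0.003]
ft_force: [0.1, -0.2, 1.5]
width: 26.3
grasp_force: 0.0
```

Call:
servo_tool:
  deltas:
    - [[-3.5, 5.5, 0], [0, 0, -0.12]]
    - [[-6.5, 10.5, 0], [0, 0, -0.23]]
    - [[-10, 15.5, 0], [0, 0, -0.35]]
    - [[-13.5, 21, 0], [0, 0, -0.46]]
    - [[-13.5, 21, 0], [0, 0, -0.46]]

```text
t: 16.67
ee_pos: [643.4, -63.0, 127.8]
orientation: [-2.107, -2.329, 0.002]
ft_force: [-0.7, 0.4, -0.4]
width: 26.6
grasp_force: 0.0
```

```bash
python3 - <<'E'
from h import *
c,o=pose(); print(np.round(c,2),o['width'])
plan(arc(1.62,1.62,72,1)[:1],step=30)
E
```

```text
[643.41 -62.96 127.79   1.67] 26.624715739718578
[[[0.5,1.0,28.0],[0,0,-0.0]],[[0.5,2.5,56.0],[0,0,-0.0]]]
end [645.85 -62.21  71.79   1.67]
```

Call:
servo_tool:
  deltas:
    - [[0.5, 2, 15], [0, 0, 0]]
    - [[0.5, 2, 35], [0, 0, 0]]
    - [[0.5, 2, 55], [0, 0, 0]]
    - [[0.5, 2, 55], [0, 0, 0]]

```text
t: 17.0
ee_pos: [641.9, -60.8, 68.9]
orientation: [-2.11, -2.319, 0.007]
ft_force: [-1.3, 0.7, -0.8]
width: 26.4
grasp_force: 0.0
```

Call:
servo_tool:
  deltas:
    - [[0.5, -7.5, 0], [0, 0, 0.1]]
    - [[1.5, -14.5, 0], [0, 0, 0.2]]
    - [[3.5, -21.5, 0], [0, 0, 0.3]]
    - [[6, -28.5, 0], [0, 0, 0.4]]
    - [[9, -35, 0], [0, 0, 0.51]]

```text
t: 17.42
ee_pos: [609.6, -55.8, 74.0]
orientation: [2.636, 1.709, 0.001]
ft_force: [1.4, 0.2, -0.2]
width: 26.6
grasp_force: 0.6
```

Call:
servo_tool:
  deltas:
    - [[0.5, -7, 0], [0, 0, 0.1]]
    - [[1.5, -14.5, 0], [0, 0, 0.2]]
    - [[3.5, -21.5, 0], [0, 0, 0.3]]
    - [[6, -28.5, 0], [0, 0, 0.4]]
    - [[9, -35, 0], [0, 0, 0.5]]

```text
t: 17.83
ee_pos: [581.0, -33.6, 74.2]
orientation: [2.977, 1.004, -0.0]
ft_force: [0.8, -1.2, -0.5]
width: 26.0
grasp_force: 0.7
```

Call:
servo_tool:
  deltas:
    - [[0.5, -7, 0], [0, 0, 0.1]]
    - [[1.5, -14.5, 0], [0, 0, 0.21]]
    - [[3.5, -21.5, 0], [0, 0, 0.31]]
    - [[6, -28, 0], [0, 0, 0.41]]
    - [[9, -35, 0], [0, 0, 0.51]]

```text
t: 18.25
ee_pos: [566.8, -0.2, 74.2]
orientation: [3.134, 0.22, -0.0]
ft_force: [0.7, -1.1, -0.3]
width: 26.0
grasp_force: 0.7
```

Call:
servo_tool:
  deltas:
    - [[0.5, -7, 0], [0, 0, 0.1]]
    - [[1, -9.5, 0], [0, 0, 0.13]]
    - [[1, -11.5, 0], [0, 0, 0.16]]
    - [[1, -11.5, 0], [0, 0, 0.16]]
    - [[1, -11.5, 0], [0, 0, 0.16]]

```text
t: 18.67
ee_pos: [566.3, 11.3, 74.2]
orientation: [-3.141, 0.02, 0.0]
ft_force: [-0.5, -0.5, 1.0]
width: 26.4
grasp_force: 0.0
```

Call:
servo_tool:
  deltas:
    - [[0, 3, -5], [0, 0, 0]]
    - [[0, 5, -25], [0, 0, 0]]
    - [[0, 5, -60], [0, 0, 0]]
    - [[0, 5, -95], [0, 0, 0]]
    - [[0, 5, -95], [0, 0, 0]]

```text
t: 19.08
ee_pos: [570.3, 5.6, 175.8]
orientation: [3.141, -0.02, 0.016]
ft_force: [1.8, 0.1, 0.8]
width: 26.2
grasp_force: 0.0
```

```bash
python3 - <<'E'
from h import *
c,o=pose(); print(np.round(c,2),o['width'])
w=get_image('wrist'); print('full',fit(w,590,7,45,46,52)); print('dock',fit(w,590,9,90,20,27,80)); k=fit(w,568,5,35,84,98);print('knob',k)
v=k[1]-H; print('lever',np.arctan2(-v[1],-v[0])-DY)
E
```

```text
[ 5.7029e+02  5.6000e+00  1.7576e+02 -1.0000e-02] 26.16752227999221
full (1733, array([591.4,   7.1]), array([60.2, 38. ]), 2.8, np.float64(50.3))
dock (6105, array([590.4,   7.2]), array([119.4,  82.8]), 3.0, np.float64(24.3))
knob (268, array([567.1,   5.7]), array([13. , 13.1]), 48.4, np.float64(92.4))
lever 0.0010734960912337915
```

Lever shut (0.001 rad) over the seated cartridge. Now the markers: re-measure all of them, plus the cradle.

```bash
cat >> h.py <<'E'
def mark(p,cx,cy,r=95):
    P,uv=cloud(p); q=P[(np.hypot(P[:,0]-cx,P[:,1]-cy)<r)&(P[:,2]>9)&(P[:,2]<24)]
    if len(q)<20: return None
    rc=cv2.minAreaRect(q[:,:2].astype(np.float32)); (w,h),a=rc[1],rc[2]
    a=np.radians(a if w>h else a+90); return len(q),np.round(rc[0],1),np.round(rc[1],1),round((a+np.pi/2)%np.pi+np.pi/2,3)
E
python3 - <<'E'
from h import *
a=get_image('scene');b=get_image('side')
for n,x,y in(('A',420,89.5),('B',462,-282),('C',650,249)): print(n,mark(a,x,y),mark(b,x,y))
plan([(420,89.5,150,2.27)],turn=0.12)
E
```

```text
A (157, array([421.1,  90.7]), array([ 20.4, 146.8]), np.float64(2.243)) (455, array([420.7,  88. ]), array([ 19.3, 149. ]), np.float64(2.272))
B (301, array([ 460.3, -282.3]), array([ 20.7, 146.8]), np.float64(2.552)) (286, array([ 463.3, -284.7]), array([ 21.5, 153.2]), np.float64(2.547))
C (403, array([640. , 249.3]), array([ 25.7, 168.4]), np.float64(3.138)) (550, array([641. , 249.6]), array([ 26.1, 170. ]), np.float64(3.127))
[[[-7.5,-4.0,1.0],[0,0,-0.11]],[[-14.5,-8.0,2.0],[0,0,-0.23]],[[-22.0,-12.5,3.0],[0,0,-0.34]],[[-29.5,-16.5,4.0],[0,0,-0.46]],[[-37.0,-20.5,5.0],[0,0,-0.57]]]
[[[-4.0,-7.5,1.0],[0,0,-0.11]],[[-8.0,-14.5,2.0],[0,0,-0.23]],[[-12.0,-22.0,3.0],[0,0,-0.34]],[[-16.0,-29.5,4.0],[0,0,-0.46]],[[-20.0,-37.0,4.5],[0,0,-0.57]]]
[[[1.0,-8.5,1.0],[0,0,-0.12]],[[1.5,-16.5,2.0],[0,0,-0.23]],[[2.0,-25.0,3.0],[0,0,-0.34]],[[2.5,-33.5,4.0],[0,0,-0.46]],[[3.5,-42.0,5.0],[0,0,-0.57]]]
[[[5.0,-6.5,1.0],[0,0,-0.12]],[[10.0,-13.5,2.0],[0,0,-0.23]],[[15.0,-20.0,3.0],[0,0,-0.34]],[[20.0,-27.0,4.0],[0,0,-0.46]],[[25.0,-33.5,5.0],[0,0,-0.57]]]
end [420.12  89.27 150.     2.27]
```

Call:
servo_tool:
  deltas:
    - [[-7.5, -4, 1], [0, 0, -0.11]]
    - [[-15, -8, 2], [0, 0, -0.23]]
    - [[-22, -12, 3], [0, 0, -0.34]]
    - [[-29, -16, 4], [0, 0, -0.46]]
    - [[-37, -20, 5], [0, 0, -0.57]]
  grip: 0

```text
t: 19.65
ee_pos: [528.1, 26.4, 162.4]
orientation: [-3.017, -0.873, 0.005]
ft_force: [-0.3, -0.4, -0.2]
width: 43.7
grasp_force: 0.0
```

Call:
servo_tool:
  deltas:
    - [[-4, -7.5, 1], [0, 0, -0.11]]
    - [[-8, -15, 2], [0, 0, -0.23]]
    - [[-12, -22, 3], [0, 0, -0.34]]
    - [[-16, -30, 4], [0, 0, -0.46]]
    - [[-20, -37, 5], [0, 0, -0.57]]

```text
t: 20.07
ee_pos: [491.3, 47.3, 157.5]
orientation: [-2.649, -1.686, 0.005]
ft_force: [-0.5, -0.4, -0.2]
width: 43.8
grasp_force: 0.0
```

Call:
servo_tool:
  deltas:
    - [[1, -8.5, 1], [0, 0, -0.12]]
    - [[1.5, -16.5, 2], [0, 0, -0.23]]
    - [[2, -25, 3], [0, 0, -0.34]]
    - [[2.5, -33.5, 4], [0, 0, -0.46]]
    - [[3.5, -42, 5], [0, 0, -0.57]]

```text
t: 20.48
ee_pos: [454.9, 68.3, 152.6]
orientation: [-2.068, -2.362, 0.004]
ft_force: [-0.4, 0.1, 0.8]
width: 43.7
grasp_force: 0.0
```

Call:
servo_tool:
  deltas:
    - [[5, -6.5, 1], [0, 0, -0.12]]
    - [[10, -13.5, 2], [0, 0, -0.23]]
    - [[15, -20, 3], [0, 0, -0.34]]
    - [[20, -27, 4], [0, 0, -0.46]]
    - [[25, -33.5, 5], [0, 0, -0.57]]

```text
t: 20.9
ee_pos: [418.4, 88.8, 147.7]
orientation: [-1.32, -2.848, 0.003]
ft_force: [-0.5, 0.3, 0.0]
width: 43.8
grasp_force: 0.0
```

```bash
python3 - <<'E'
from h import *
c,o=pose(); print(np.round(c,2),o['width'])
w=get_image('wrist'); m=mark(w,420,89.5); print(m); print('cradle',fit(w,453,270,125,48,57))
save(w,'w3')
plan([(*m[1],20,m[3]),(*m[1],4,m[3])],step=30)
E
```

```text
[418.45  88.8  147.71   2.27] 43.7892709272778
(2907, array([421. ,  88.2]), array([ 18. , 149.8]), np.float64(2.274))
cradle (3512, array([455.1, 269.5]), array([204.5,  93.2]), 1.8, np.float64(52.4))
[[[-0.5,0.5,25.5],[0,0,0.0]],[[-1.5,1.0,51.0],[0,0,0.0]],[[-2.0,1.5,76.5],[0,0,0.0]],[[-2.5,2.0,102.0],[0,0,0.0]],[[-3.5,2.5,127.5],[0,0,0.01]]]
[[[0.0,0.0,16.0],[0,0,-0.0]]]
end [421.07  88.02   3.89   2.27]
```

View pics/w3.png

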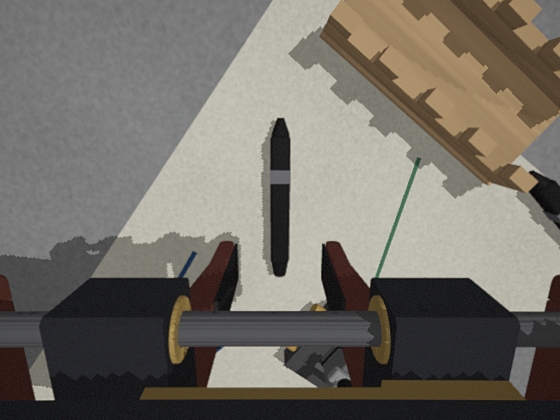

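The marker lies squarely between the fingers, around px (280,197). I'll pick it.

Call:
servo_tool:
  deltas:
    - [[-2, 1.5, 35], [0, 0, 0]]
    - [[-3, 2, 70], [0, 0, 0]]
    - [[-3.5, 2.5, 105], [0, 0, 0]]
    - [[-3.5, 2.5, 125], [0, 0, 0]]
    - [[-3.5, 2.5, 135], [0, 0, 0]]

```text
t: 21.37
ee_pos: [421.9, 87.2, 10.9]
orientation: [-1.331, -2.84, 0.006]
ft_force: [-0.1, -0.4, 0.0]
width: 44.0
grasp_force: 0.0
```

Call:
servo_tool:
  deltas:
    - [[0, 0, 3], [0, 0, 0]]
    - [[0, 0, 6], [0, 0, 0]]
    - [[0, 0, 6], [0, 0, 0]]

```text
t: 21.62
ee_pos: [424.7, 87.9, 8.4]
orientation: [1.33, 2.846, 0.0]
ft_force: [0.0, -1.0, -0.3]
width: 43.8
grasp_force: 0.0
```

Call:
servo_tool:
  deltas:
    - [[0, 0, 0], [0, 0, 0]]
    - [[0, 0, 0], [0, 0, 0]]
    - [[0, 0, 0], [0, 0, 0]]
    - [[0, 0, 0], [0, 0, 0]]
    - [[0, 0, 0], [0, 0, 0]]
  grip: 1

```text
t: 22.03
ee_pos: [424.7, 88.0, 8.8]
orientation: [1.329, 2.846, 0.001]
ft_force: [-0.8, -0.6, 7.2]
width: 17.8
grasp_force: 30.0
```

Call:
servo_tool:
  deltas:
    - [[0, 0, -10], [0, 0, 0]]
    - [[0, 0, -35], [0, 0, 0]]
    - [[0, 0, -65], [0, 0, 0]]
    - [[0, 0, -95], [0, 0, 0]]
    - [[0, 0, -95], [0, 0, 0]]

```text
t: 22.45
ee_pos: [427.2, 88.4, 108.0]
orientation: [1.327, 2.841, 0.007]
ft_force: [1.5, -0.1, 0.1]
width: 17.7
grasp_force: 30.0
```

```bash
cat >> h.py <<'E'
C=np.array([454.6,269.7]); CY=0.035
def slot(s,z): return (C[0]+s*np.cos(CY),C[1]+s*np.sin(CY),z,np.pi/2+CY)
E
python3 - <<'E'
from h import *
c,o=pose(); print(np.round(c,2),o['width'],o['grasp_force'])
plan([slot(-69,105)])
E
```

```text
[427.22  88.42 107.96   2.27] 17.6762974923394 29.999947249889374
[[[23.5,12.0,0.5],[0,0,0.09]],[[47.0,23.5,1.0],[0,0,0.19]],[[70.0,35.5,1.5],[0,0,0.28]],[[93.5,47.5,1.5],[0,0,0.38]],[[117.0,59.0,2.0],[0,0,0.47]]]
[[[26.5,0.0,0.5],[0,0,0.1]],[[52.5,0.0,1.0],[0,0,0.19]]]
end [385.54 267.16 104.96   1.61]
```

Call:
servo_tool:
  deltas:
    - [[23.5, 12, 0], [0, 0, 0.09]]
    - [[47, 23.5, 0], [0, 0, 0.19]]
    - [[70, 35.5, 0], [0, 0, 0.28]]
    - [[93.5, 47.5, 0], [0, 0, 0.38]]
    - [[117, 59, 0], [0, 0, 0.47]]

```text
t: 22.87
ee_pos: [393.9, 216.5, 103.3]
orientation: [-1.962, -2.453, -0.0]
ft_force: [1.1, -0.9, -0.2]
width: 17.3
grasp_force: 30.0
```

Call:
servo_tool:
  deltas:
    - [[25, 0, 0], [0, 0, 0.1]]
    - [[50, 0, 0], [0, 0, 0.19]]
    - [[50, 0, 0], [0, 0, 0.19]]
    - [[50, 0, 0], [0, 0, 0.19]]

```text
t: 23.2
ee_pos: [382.7, 264.8, 103.1]
orientation: [2.175, 2.267, -0.0]
ft_force: [-0.8, -0.5, 0.6]
width: 18.4
grasp_force: 30.0
```

```bash
python3 - <<'E'
from h import *
c,o=pose(); print(np.round(c,2),o['width'],o['grasp_force'])
w=get_image('wrist'); save(w,'w4'); print('cradle',fit(w,454,270,125,48,57))
P,uv=cloud(w); m=(p:=P[:,2]>c[2]-15)&(P[:,2]<c[2]+20)&(np.hypot(P[:,0]-c[0],P[:,1]-c[1])<95)&(w['frame'][uv[:,1],uv[:,0]].max(1)<60)&(abs(P[:,0]-c[0])<14)&(P[:,1]>c[1]+14)
q=P[m]; print(len(q),np.percentile(q,[1,50,99],axis=0).round(1)); print('z slope',np.polyfit(q[:,1],q[:,2],1),'x slope',np.polyfit(q[:,1],q[:,0],1))
plan([slot(-69,52)],step=20)
E
```

```text
[382.72 264.81 103.06   1.61] 18.367238803299777 30.00037908554077
cradle (4535, array([455. , 269.7]), array([204.3,  92.8]), 1.7, np.float64(52.4))
3608 [[373.5 279.3 105.6]
 [381.8 316.1 112.3]
 [390.9 342.3 114. ]]
z slope [-6.43064667e-02  1.31829026e+02] x slope [-3.93096531e-02  3.94256318e+02]
[[[1.0,1.0,17.0],[0,0,0.0]],[[2.0,2.0,34.0],[0,0,0.0]],[[3.0,3.0,51.0],[0,0,0.01]]]
end [385.64 267.08  52.     1.6 ]
```

View pics/w4.png

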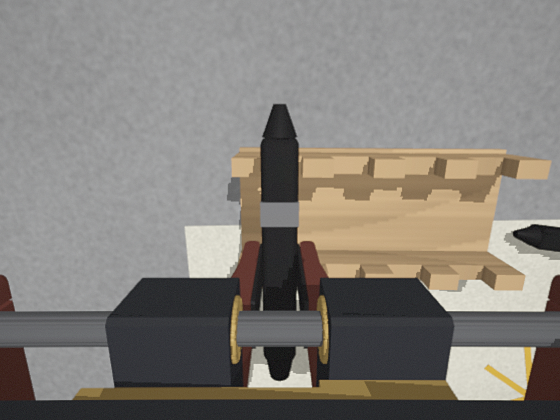

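The marker hangs over the leftmost notch pair (column 280, rails at rows 160 and 270) and is nearly level. Lower it.

Call:
servo_tool:
  deltas:
    - [[2, 2.5, 15], [0, 0, 0]]
    - [[2, 2.5, 30], [0, 0, 0]]
    - [[2, 2.5, 38], [0, 0, 0]]
    - [[2, 2.5, 38], [0, 0, 0]]
    - [[2, 2.5, 38], [0, 0, 0]]

```text
t: 23.67
ee_pos: [385.4, 265.3, 64.9]
orientation: [-2.18, -2.261, 0.003]
ft_force: [-0.1, 0.1, -0.2]
width: 17.7
grasp_force: 30.0
```

Call:
servo_tool:
  deltas:
    - [[0, 0, 5], [0, 0, 0]]
    - [[0, 0, 10], [0, 0, 0]]
    - [[0, 0, 14], [0, 0, 0]]
    - [[0, 0, 18], [0, 0, 0]]
    - [[0, 0, 18], [0, 0, 0]]

```text
t: 24.08
ee_pos: [385.3, 266.1, 46.5]
orientation: [-2.18, -2.262, 0.002]
ft_force: [0.7, -0.7, -0.3]
width: 17.6
grasp_force: 30.0
```

Call:
servo_tool:
  deltas:
    - [[0, 0, 0], [0, 0, 0]]
    - [[0, 0, 0], [0, 0, 0]]
    - [[0, 0, 0], [0, 0, 0]]
    - [[0, 0, 0], [0, 0, 0]]
  grip: 0.2

```text
t: 24.42
ee_pos: [385.8, 266.4, 47.3]
orientation: [2.18, 2.262, 0.001]
ft_force: [0.4, -0.6, -0.6]
width: 34.8
grasp_force: 0.0
```

Call:
servo_tool:
  deltas:
    - [[0, 0, -15], [0, 0, 0]]
    - [[0, 0, -40], [0, 0, 0]]
    - [[0, 0, -70], [0, 0, 0]]
    - [[0, 0, -100], [0, 0, 0]]

```text
t: 24.75
ee_pos: [385.1, 265.9, 148.0]
orientation: [-2.18, -2.262, 0.002]
ft_force: [-0.4, 0.5, 1.1]
width: 34.8
grasp_force: 0.0
```

```bash
cat >> h.py <<'E'
def laid(p,s):
    x,y=slot(s,0)[:2]; P,uv=cloud(p)
    q=P[(abs(P[:,0]-x)<14)&(abs(P[:,1]-y)<90)&(P[:,2]>44)&(P[:,2]<70)&(p['frame'][uv[:,1],uv[:,0]].max(1)<70)]
    rc=cv2.minAreaRect(q[:,:2].astype(np.float32)); g=abs(q[:,1]-y)<55
    return len(q),np.round(rc[0],1),np.round(rc[1],1),round(rc[2],1),'top z',np.median(q[g,2]).round(1),'zslope',np.polyfit(q[g,1],q[g,2],1)[0].round(3)
E
python3 - <<'E'
from h import *
c,o=pose(); print(np.round(c,2),o['width'],o['grasp_force'])
a=get_image('scene'); w=get_image('wrist')
print('laid',laid(w,-69),laid(a,-69)); print('slot',slot(-69,0))
m=mark(a,655,249,90); print(m)
plan([(650,249,150,3.06)],turn=0.12)
E
```

```text
[385.11 265.94 148.05   1.61] 34.83192699108607 0.0
laid (3050, array([386.3, 270.4]), array([ 16.9, 148.2]), 2.4, 'top z', np.float64(54.2), 'zslope', np.float64(0.001)) (259, array([385.6, 271.2]), array([ 21.4, 148.2]), 2.7, 'top z', np.float64(52.7), 'zslope', np.float64(-0.001))
slot (np.float64(385.6422581858793), np.float64(267.2854930323008), 0, 1.6057963267948965)
(390, array([648.9, 249.5]), array([ 19.3, 149.4]), np.float64(3.07))
[[[-2.0,20.0,0.0],[0,0,-0.11]],[[-4.5,40.0,0.0],[0,0,-0.22]],[[-6.5,60.0,0.5],[0,0,-0.34]],[[-9.0,80.5,0.5],[0,0,-0.45]],[[-11.0,100.5,0.5],[0,0,-0.56]]]
[[[-12.5,15.5,0.0],[0,0,-0.11]],[[-25.0,31.5,0.0],[0,0,-0.22]],[[-37.5,47.5,0.5],[0,0,-0.33]],[[-50.0,63.0,0.5],[0,0,-0.45]],[[-62.5,79.0,0.5],[0,0,-0.56]]]
[[[-19.0,7.0,0.0],[0,0,-0.11]],[[-38.0,13.5,0.0],[0,0,-0.22]],[[-57.0,20.5,0.5],[0,0,-0.33]]]
end [649.9  249.28 149.8    3.06]
```

Marker 1 lies level in its notches (top 54 mm, centred within 3 mm). Next is the one at (649,249).

Call:
servo_tool:
  deltas:
    - [[-2, 20, 0], [0, 0, -0.11]]
    - [[-4.5, 40, 0], [0, 0, -0.22]]
    - [[-6.5, 60, 0], [0, 0, -0.34]]
    - [[-9, 80, 0], [0, 0, -0.45]]
    - [[-11, 100, 0], [0, 0, -0.56]]
  grip: 0

```text
t: 25.27
ee_pos: [486.5, 258.7, 146.5]
orientation: [-1.462, -2.78, 0.001]
ft_force: [0.4, -0.5, 0.7]
width: 44.2
grasp_force: 0.0
```

Call:
servo_tool:
  deltas:
    - [[-12.5, 15.5, 0], [0, 0, -0.11]]
    - [[-25, 31.5, 0], [0, 0, -0.22]]
    - [[-37.5, 47.5, 0], [0, 0, -0.33]]
    - [[-50, 63, 0], [0, 0, -0.45]]
    - [[-62.5, 79, 0], [0, 0, -0.56]]

```text
t: 25.68
ee_pos: [586.9, 251.3, 146.1]
orientation: [-0.636, -3.075, 0.001]
ft_force: [0.4, -0.3, -0.1]
width: 43.9
grasp_force: 0.0
```

Call:
servo_tool:
  deltas:
    - [[-19, 7, 0], [0, 0, -0.11]]
    - [[-38, 14, 0], [0, 0, -0.22]]
    - [[-57, 20.5, 0], [0, 0, -0.33]]
    - [[-57, 20.5, 0], [0, 0, -0.33]]
    - [[-57, 20.5, 0], [0, 0, -0.33]]

```text
t: 26.1
ee_pos: [646.7, 247.2, 145.9]
orientation: [-0.137, -3.137, 0.001]
ft_force: [-0.6, 0.2, 0.2]
width: 43.7
grasp_force: 0.0
```

```bash
python3 - <<'E'
from h import *
c,o=pose(); print(np.round(c,2),o['width'])
w=get_image('wrist'); m=mark(w,650,249.5); print(m)
plan([(*m[1],6,m[3])],step=30)
E
```

```text
[646.72 247.15 145.89   3.05] 43.70188638351791
(2975, array([639.6, 238.4]), array([ 41.9, 171.2]), np.float64(3.039))
[[[1.0,-2.0,28.0],[0,0,0.0]],[[2.0,-3.5,56.0],[0,0,0.01]],[[3.5,-5.5,84.0],[0,0,0.01]],[[4.5,-7.5,112.0],[0,0,0.01]],[[5.5,-9.5,140.0],[0,0,0.02]]]
end [639.52 238.26   5.93   3.03]
```

```bash
python3 - <<'E'
from h import *
c,o=pose(); print(np.round(c,2))
w=get_image('wrist'); 
for r in(85,60): print(mark(w,650,249.5,r))
print(fit(w,650,249.5,86,9,24,60))
m=fit(w,650,249.5,86,9,24,60); plan([(*m[1],6,3.06)],step=30)
E
```

```text
[645.83 247.25 145.93   3.05]
(2930, array([651.3, 248.7]), array([ 18.5, 149.8]), np.float64(3.045))
(2524, array([650.1, 248.9]), array([ 18.5, 119.4]), np.float64(3.045))
(2420, array([651.3, 248.5]), array([ 16.3, 148.1]), 84.7, np.float64(18.2))
[[[-1.0,0.5,28.0],[0,0,-0.0]],[[-2.5,0.5,56.0],[0,0,-0.0]],[[-3.5,1.0,84.0],[0,0,-0.0]],[[-4.5,1.5,112.0],[0,0,-0.0]],[[-5.5,1.5,140.5],[0,0,-0.0]]]
end [651.09 248.43   5.75   3.06]
```

Call:
servo_tool:
  deltas:
    - [[-3, 1, 35], [0, 0, 0]]
    - [[-5.5, 1, 70], [0, 0, 0]]
    - [[-5.5, 1, 105], [0, 0, 0]]
    - [[-5.5, 1, 125], [0, 0, 0]]
    - [[-5.5, 1, 134], [0, 0, 0]]

```text
t: 26.62
ee_pos: [648.8, 247.4, 9.4]
orientation: [-0.133, -3.133, 0.004]
ft_force: [-0.3, 0.0, 0.3]
width: 44.2
grasp_force: 0.0
```

Call:
servo_tool:
  deltas:
    - [[0, 0, 3], [0, 0, 0]]
    - [[0, 0, 6], [0, 0, 0]]
    - [[0, 0, 6], [0, 0, 0]]

```text
t: 26.87
ee_pos: [653.0, 248.5, 8.3]
orientation: [0.132, 3.137, 0.001]
ft_force: [-0.6, 0.1, -0.0]
width: 43.8
grasp_force: 0.0
```

Call:
servo_tool:
  deltas:
    - [[0, 0, 0], [0, 0, 0]]
    - [[0, 0, 0], [0, 0, 0]]
    - [[0, 0, 0], [0, 0, 0]]
    - [[0, 0, 0], [0, 0, 0]]
    - [[0, 0, 0], [0, 0, 0]]
  grip: 1

```text
t: 27.28
ee_pos: [652.9, 248.2, 7.9]
orientation: [0.132, 3.138, 0.001]
ft_force: [-0.2, 0.3, 3.4]
width: 18.1
grasp_force: 30.0
```

Call:
servo_tool:
  deltas:
    - [[0, 0, -10], [0, 0, 0]]
    - [[0, 0, -35], [0, 0, 0]]
    - [[0, 0, -65], [0, 0, 0]]
    - [[0, 0, -100], [0, 0, 0]]
    - [[0, 0, -100], [0, 0, 0]]

```text
t: 27.7
ee_pos: [656.6, 249.6, 115.1]
orientation: [0.131, 3.129, 0.006]
ft_force: [0.6, 0.2, 0.2]
width: 17.8
grasp_force: 30.0
```

```bash
python3 - <<'E'
from h import *
c,o=pose(); print(np.round(c,2),o['width'],o['grasp_force'])
plan([slot(69,108)],turn=0.12)
E
```

```text
[656.55 249.58 115.08   3.06] 17.78998717910953 29.9932998418808
[[[10.5,1.0,0.5],[0,0,0.11]],[[20.5,1.5,1.0],[0,0,0.22]],[[31.0,2.5,1.5],[0,0,0.34]],[[41.5,3.5,2.0],[0,0,0.45]],[[51.5,4.5,2.5],[0,0,0.56]]]
[[[9.5,-5.0,1.0],[0,0,0.11]],[[18.5,-9.5,1.5],[0,0,0.22]],[[28.0,-14.5,2.0],[0,0,0.33]],[[37.0,-19.0,2.5],[0,0,0.45]],[[46.0,-24.0,3.0],[0,0,0.56]]]
[[[5.5,-9.0,0.5],[0,0,0.11]],[[11.0,-18.0,1.0],[0,0,0.22]],[[16.0,-27.0,1.5],[0,0,0.33]]]
end [523.47 272.04 108.08   1.61]
```

Call:
servo_tool:
  deltas:
    - [[10.5, 1, 0], [0, 0, 0.11]]
    - [[20.5, 1.5, 0], [0, 0, 0.22]]
    - [[31, 2.5, 0], [0, 0, 0.34]]
    - [[41.5, 3.5, 0], [0, 0, 0.45]]
    - [[51.5, 4.5, 0], [0, 0, 0.56]]

```text
t: 28.12
ee_pos: [600.9, 256.9, 107.6]
orientation: [1.002, 2.977, 0.0]
ft_force: [-0.6, -0.9, -0.2]
width: 17.7
grasp_force: 30.0
```

Call:
servo_tool:
  deltas:
    - [[9.5, -5, 0], [0, 0, 0.11]]
    - [[18.5, -9.5, 0], [0, 0, 0.22]]
    - [[28, -14.5, 0], [0, 0, 0.33]]
    - [[37, -19, 0], [0, 0, 0.45]]
    - [[46, -24, 0], [0, 0, 0.56]]

```text
t: 28.53
ee_pos: [549.8, 265.4, 107.5]
orientation: [1.786, 2.584, 0.0]
ft_force: [0.6, 0.2, 0.4]
width: 17.7
grasp_force: 30.0
```

Call:
servo_tool:
  deltas:
    - [[5.5, -9, 0], [0, 0, 0.11]]
    - [[11, -18, 0], [0, 0, 0.22]]
    - [[16, -27, 0], [0, 0, 0.33]]
    - [[16, -27, 0], [0, 0, 0.33]]
    - [[16, -27, 0], [0, 0, 0.33]]

```text
t: 28.95
ee_pos: [519.4, 270.7, 107.6]
orientation: [2.175, 2.266, 0.001]
ft_force: [0.2, -0.1, -0.4]
width: 17.8
grasp_force: 30.0
```

```bash
cat >> h.py <<'E'
def held(p,c):
    P,uv=cloud(p)
    q=P[(abs(P[:,2]-c[2])<20)&(abs(P[:,0]-c[0])<14)&(P[:,1]>c[1]+14)&(P[:,1]<c[1]+100)&(p['frame'][uv[:,1],uv[:,0]].max(1)<60)]
    return len(q),'tip y',np.percentile(q[:,1],99.5).round(1),'top',np.percentile(q[:,2],95).round(1),'zslope',np.polyfit(q[:,1],q[:,2],1)[0].round(3),'x at centre',np.polyval(np.polyfit(q[:,1],q[:,0],1),c[1]).round(1)
E
python3 - <<'E'
from h import *
c,o=pose(); print(np.round(c,2),o['width'],o['grasp_force'])
w=get_image('wrist'); print(held(w,c), 'cradle',fit(w,454,270,125,48,57)); print(slot(69,0)); plan([slot(69,66)])
E
```

```text
[519.36 270.66 107.56   1.61] 17.782836259255642 29.993644952774048
(3612, 'tip y', np.float64(348.1), 'top', np.float64(118.9), 'zslope', np.float64(-0.068), 'x at centre', np.float64(520.5)) cradle (9860, array([454. , 274.1]), array([205.1, 146.5]), 1.6, np.float64(52.7))
(np.float64(523.5577418141207), np.float64(272.1145069676992), 0, 1.6057963267948965)
[[[0.5,2.0,21.0],[0,0,0.0]],[[1.5,3.5,41.5],[0,0,0.01]]]
end [523.38 272.34  66.09   1.6 ]
```

Call:
servo_tool:
  deltas:
    - [[0, 3, 15], [0, 0, 0]]
    - [[0, 3, 32], [0, 0, 0]]
    - [[0, 3, 42], [0, 0, 0]]
    - [[0, 3, 42], [0, 0, 0]]
    - [[0, 3, 42], [0, 0, 0]]

```text
t: 29.42
ee_pos: [522.4, 270.4, 64.7]
orientation: [-2.179, -2.263, 0.002]
ft_force: [-0.2, 0.6, -1.2]
width: 17.7
grasp_force: 30.0
```

Call:
servo_tool:
  deltas:
    - [[0, 0, 5], [0, 0, 0]]
    - [[0, 0, 10], [0, 0, 0]]
    - [[0, 0, 15], [0, 0, 0]]
    - [[0, 0, 19], [0, 0, 0]]
    - [[0, 0, 19], [0, 0, 0]]

```text
t: 29.83
ee_pos: [521.9, 270.4, 45.4]
orientation: [-2.18, -2.262, 0.002]
ft_force: [-0.5, -0.9, 0.3]
width: 17.8
grasp_force: 30.0
```

Call:
servo_tool:
  deltas:
    - [[0, 0, 0], [0, 0, 0]]
    - [[0, 0, 0], [0, 0, 0]]
    - [[0, 0, 0], [0, 0, 0]]
    - [[0, 0, 0], [0, 0, 0]]
  grip: 0.2

```text
t: 30.17
ee_pos: [522.6, 270.8, 46.5]
orientation: [2.18, 2.262, 0.001]
ft_force: [-0.7, -0.9, -0.2]
width: 34.8
grasp_force: 0.0
```

Call:
servo_tool:
  deltas:
    - [[0, 0, -15], [0, 0, 0]]
    - [[0, 0, -40], [0, 0, 0]]
    - [[0, 0, -70], [0, 0, 0]]
    - [[0, 0, -100], [0, 0, 0]]

```text
t: 30.5
ee_pos: [521.9, 270.4, 147.0]
orientation: [-2.18, -2.262, 0.002]
ft_force: [0.1, 0.6, 0.7]
width: 35.1
grasp_force: 0.0
```

```bash
python3 - <<'E'
from h import *
c,o=pose(); print(np.round(c,2),o['width'],o['grasp_force'])
a=get_image('scene'); w=get_image('wrist')
print('laid',laid(w,69),laid(a,69),laid(a,-69)); print('slot',slot(69,0))
m=mark(a,461,-283,95); print(m)
plan([(*m[1],150,2.55)],turn=0.12)
E
```

```text
[521.9  270.42 146.96   1.61] 35.095369606260235 0.0
laid (3047, array([523.3, 274.2]), array([ 17.1, 149. ]), 1.4, 'top z', np.float64(54.3), 'zslope', np.float64(0.001)) (305, array([522.3, 273.1]), array([ 17.4, 146.8]), 2.0, 'top z', np.float64(53.4), 'zslope', np.float64(0.0)) (202, array([388. , 270.6]), array([ 18.5, 148.9]), 0.8, 'top z', np.float64(52.4), 'zslope', np.float64(-0.011))
slot (np.float64(523.5577418141207), np.float64(272.1145069676992), 0, 1.6057963267948965)
(266, array([ 439.1, -258.7]), array([ 21.5, 124.9]), np.float64(2.519))
[[[-35.0,-7.0,0.0],[0,0,-0.06]],[[-70.5,-14.0,0.0],[0,0,-0.13]],[[-105.5,-21.0,0.0],[0,0,-0.19]],[[-140.5,-28.0,0.5],[0,0,-0.25]],[[-176.0,-35.5,0.5],[0,0,-0.31]]]
[[[-31.0,-17.0,0.0],[0,0,-0.07]],[[-62.5,-34.5,0.0],[0,0,-0.13]],[[-94.0,-52.0,0.0],[0,0,-0.19]],[[-125.0,-69.5,0.0],[0,0,-0.26]],[[-156.5,-87.0,0.5],[0,0,-0.32]]]
[[[-24.0,-26.5,0.0],[0,0,-0.06]],[[-48.5,-53.0,0.0],[0,0,-0.12]],[[-72.5,-79.0,0.0],[0,0,-0.19]],[[-97.0,-105.5,0.0],[0,0,-0.25]],[[-121.0,-132.0,0.0],[0,0,-0.31]]]
end [ 438.96 -258.54  150.23    2.55]
```

Marker 2 is laid. The third marker has been knocked aside, so I re-measure it on arrival.

Call:
servo_tool:
  deltas:
    - [[-35, -7, 0], [0, 0, -0.06]]
    - [[-70, -14, 0], [0, 0, -0.13]]
    - [[-105, -21, 0], [0, 0, -0.19]]
    - [[-140, -28, 0], [0, 0, -0.25]]
    - [[-176, -35.5, 0], [0, 0, -0.31]]
  grip: 0

```text
t: 31.02
ee_pos: [492.6, 92.1, 145.7]
orientation: [-1.8, -2.575, 0.0]
ft_force: [1.0, 0.7, -0.2]
width: 44.0
grasp_force: 0.0
```

Call:
servo_tool:
  deltas:
    - [[-31, -17, 0], [0, 0, -0.07]]
    - [[-62, -34.5, 0], [0, 0, -0.13]]
    - [[-94, -52, 0], [0, 0, -0.19]]
    - [[-125, -69.5, 0], [0, 0, -0.26]]
    - [[-156, -87, 0], [0, 0, -0.32]]

```text
t: 31.43
ee_pos: [463.8, -84.4, 145.8]
orientation: [-1.367, -2.828, 0.0]
ft_force: [0.7, -0.4, -0.4]
width: 43.9
grasp_force: 0.0
```

Call:
servo_tool:
  deltas:
    - [[-24, -26.5, 0], [0, 0, -0.06]]
    - [[-48, -53, 0], [0, 0, -0.12]]
    - [[-72, -79, 0], [0, 0, -0.19]]
    - [[-97, -105, 0], [0, 0, -0.25]]
    - [[-121, -132, 0], [0, 0, -0.31]]

```text
t: 31.85
ee_pos: [435.1, -261.2, 145.7]
orientation: [-0.915, -3.005, -0.0]
ft_force: [0.1, -0.3, 0.5]
width: 43.8
grasp_force: 0.0
```

```bash
python3 - <<'E'
from h import *
c,o=pose(); print(np.round(c,2),o['width'])
w=get_image('wrist'); a=get_image('scene'); print(mark(w,430,-252,90),mark(a,430,-252,95),mark(a,435,-255,110)); save(w,'w5')
E
```

```text
[ 435.06 -261.16  145.75    2.55] 43.76537757497541
(3019, array([ 431.6, -253.6]), array([ 17.9, 150. ]), np.float64(2.547)) (291, array([ 428.9, -250. ]), array([ 20.3, 149.9]), np.float64(2.528)) (291, array([ 428.9, -250. ]), array([ 20.3, 149.9]), np.float64(2.528))
```

View pics/w5.png

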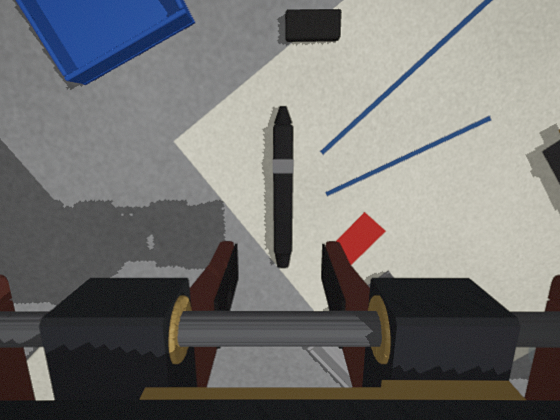

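The knocked marker is at px (283,187), world (431.6, -253.6). I'll pick it there.

Call:
servo_tool:
  deltas:
    - [[4, 4, 35], [0, 0, 0]]
    - [[7, 4.5, 70], [0, 0, 0]]
    - [[7, 4.5, 105], [0, 0, 0]]
    - [[7, 4.5, 125], [0, 0, 0]]
    - [[7, 4.5, 134], [0, 0, 0]]

```text
t: 32.37
ee_pos: [430.5, -250.0, 9.1]
orientation: [-0.918, -2.999, -0.002]
ft_force: [-0.5, -0.1, 0.4]
width: 44.1
grasp_force: 0.0
```

Call:
servo_tool:
  deltas:
    - [[0, 0, 3], [0, 0, 0]]
    - [[0, 0, 6], [0, 0, 0]]
    - [[0, 0, 6], [0, 0, 0]]

```text
t: 32.62
ee_pos: [433.1, -252.0, 6.7]
orientation: [0.919, 3.003, -0.0]
ft_force: [0.9, -0.3, -0.1]
width: 43.7
grasp_force: 0.0
```

Call:
servo_tool:
  deltas:
    - [[0, 0, 0], [0, 0, 0]]
    - [[0, 0, 0], [0, 0, 0]]
    - [[0, 0, 0], [0, 0, 0]]
    - [[0, 0, 0], [0, 0, 0]]
    - [[0, 0, 0], [0, 0, 0]]
  grip: 1

```text
t: 33.03
ee_pos: [432.9, -252.1, 6.8]
orientation: [0.919, 3.003, -0.0]
ft_force: [0.2, 0.2, 5.3]
width: 17.9
grasp_force: 30.0
```

Call:
servo_tool:
  deltas:
    - [[0, 0, -10], [0, 0, 0]]
    - [[0, 0, -35], [0, 0, 0]]
    - [[0, 0, -65], [0, 0, 0]]
    - [[0, 0, -105], [0, 0, 0]]
    - [[0, 0, -118], [0, 0, 0]]

```text
t: 33.45
ee_pos: [434.2, -252.9, 129.0]
orientation: [0.918, 2.999, -0.002]
ft_force: [1.0, 0.3, 0.2]
width: 17.6
grasp_force: 30.0
```

```bash
python3 - <<'E'
from h import *
c,o=pose(); print(np.round(c,2),o['width'],o['grasp_force'])
plan([slot(-23,125)],turn=0.12)
E
```

```text
[ 434.22 -252.95  128.97    2.55] 17.647372598645937 29.99996781349182
[[[21.0,31.0,0.5],[0,0,0.07]],[[42.0,61.5,0.5],[0,0,0.13]],[[63.0,92.5,1.0],[0,0,0.2]],[[84.0,123.0,1.0],[0,0,0.27]],[[105.0,154.0,1.5],[0,0,0.34]]]
[[[30.0,22.0,0.0],[0,0,0.06]],[[60.0,44.0,0.5],[0,0,0.13]],[[90.5,66.0,1.0],[0,0,0.2]],[[120.5,88.0,1.0],[0,0,0.27]],[[150.5,110.0,1.5],[0,0,0.33]]]
[[[35.5,11.0,0.0],[0,0,0.07]],[[71.0,22.0,0.5],[0,0,0.14]],[[106.5,33.5,0.5],[0,0,0.2]],[[142.5,44.5,1.0],[0,0,0.27]]]
end [431.66 269.13 124.97   1.61]
```

Call:
servo_tool:
  deltas:
    - [[21, 31, 0], [0, 0, 0.07]]
    - [[42, 61.5, 0], [0, 0, 0.13]]
    - [[63, 92.5, 0], [0, 0, 0.2]]
    - [[84, 123, 0], [0, 0, 0.27]]
    - [[105, 154, 0], [0, 0, 0.34]]

```text
t: 33.87
ee_pos: [431.2, -64.1, 124.9]
orientation: [1.42, 2.802, 0.0]
ft_force: [0.7, -0.1, -0.5]
width: 17.4
grasp_force: 30.0
```

Call:
servo_tool:
  deltas:
    - [[30, 22, 0], [0, 0, 0.06]]
    - [[60, 44, 0], [0, 0, 0.13]]
    - [[90, 66, 0], [0, 0, 0.2]]
    - [[120, 88, 0], [0, 0, 0.27]]
    - [[150, 110, 0], [0, 0, 0.33]]

```text
t: 34.28
ee_pos: [430.4, 122.3, 124.9]
orientation: [1.86, 2.531, 0.001]
ft_force: [1.0, 0.5, 0.1]
width: 17.7
grasp_force: 30.0
```

Call:
servo_tool:
  deltas:
    - [[35.5, 11, 0], [0, 0, 0.07]]
    - [[71, 22, 0], [0, 0, 0.14]]
    - [[106.5, 33.5, 0], [0, 0, 0.2]]
    - [[142, 44.5, 0], [0, 0, 0.27]]
    - [[142, 44.5, 0], [0, 0, 0.27]]

```text
t: 34.7
ee_pos: [431.2, 275.1, 125.4]
orientation: [2.18, 2.262, 0.007]
ft_force: [0.7, 0.3, 0.3]
width: 17.9
grasp_force: 30.0
```

Call:
servo_tool:
  deltas:
    - [[0, 0, 10], [0, 0, 0]]
    - [[0, 0, 20], [0, 0, 0]]
    - [[0, 0, 20], [0, 0, 0]]
    - [[0, 0, 20], [0, 0, 0]]

```text
t: 35.03
ee_pos: [429.5, 267.5, 103.1]
orientation: [-2.181, -2.26, 0.005]
ft_force: [-0.1, -0.6, -0.4]
width: 17.9
grasp_force: 30.0
```

```bash
python3 - <<'E'
from h import *
c,o=pose(); print(np.round(c,2),o['width'],o['grasp_force'])
w=get_image('wrist'); print(held(w,c)); print(slot(-23,0)); plan([slot(-23,66)])
E
```

```text
[429.51 267.5  103.13   1.61] 17.85082310514859 30.000018775463104
(3539, 'tip y', np.float64(343.7), 'top', np.float64(115.5), 'zslope', np.float64(-0.075), 'x at centre', np.float64(430.6))
(np.float64(431.61408606195977), np.float64(268.89516434410024), 0, 1.6057963267948965)
[[[1.0,1.5,37.5],[0,0,0.0]]]
end [431.48 268.86  66.12   1.61]
```

Call:
servo_tool:
  deltas:
    - [[0, 1, 15], [0, 0, 0]]
    - [[0, 1, 30], [0, 0, 0]]
    - [[0, 1, 38], [0, 0, 0]]
    - [[0, 1, 38], [0, 0, 0]]
    - [[0, 1, 38], [0, 0, 0]]

```text
t: 35.5
ee_pos: [431.3, 268.8, 66.1]
orientation: [-2.181, -2.261, 0.001]
ft_force: [-0.0, 0.1, 0.1]
width: 17.7
grasp_force: 30.0
```

Call:
servo_tool:
  deltas:
    - [[0, 0, 5], [0, 0, 0]]
    - [[0, 0, 10], [0, 0, 0]]
    - [[0, 0, 15], [0, 0, 0]]
    - [[0, 0, 19], [0, 0, 0]]
    - [[0, 0, 19], [0, 0, 0]]

```text
t: 35.92
ee_pos: [430.9, 269.1, 46.4]
orientation: [-2.18, -2.262, 0.002]
ft_force: [0.2, 0.3, -0.3]
width: 17.9
grasp_force: 30.0
```

Call:
servo_tool:
  deltas:
    - [[0, 0, 0], [0, 0, 0]]
    - [[0, 0, 0], [0, 0, 0]]
    - [[0, 0, 0], [0, 0, 0]]
    - [[0, 0, 0], [0, 0, 0]]
  grip: 0.3

```text
t: 36.25
ee_pos: [431.5, 269.4, 47.4]
orientation: [2.18, 2.262, 0.001]
ft_force: [0.0, -0.6, 0.4]
width: 30.8
grasp_force: 0.0
```

Call:
servo_tool:
  deltas:
    - [[0, 0, -15], [0, 0, 0]]
    - [[0, 0, -40], [0, 0, 0]]
    - [[0, 0, -75], [0, 0, 0]]
    - [[0, 0, -110], [0, 0, 0]]
    - [[0, 0, -140], [0, 0, 0]]

```text
t: 36.67
ee_pos: [431.5, 269.4, 189.4]
orientation: [2.18, 2.262, 0.001]
ft_force: [0.7, -0.1, -0.4]
width: 30.7
grasp_force: 0.0
```

```bash
python3 - <<'E'
from h import *
c,o=pose(); print(np.round(c,2),o['width'],o['grasp_force'],o['t'])
a=get_image('scene'); w=get_image('wrist'); b=get_image('side')
for s in(-69,-23,69): print('laid',laid(w,s),laid(a,s),slot(s,0)[:2])
k=fit(a,568,5,35,84,98); print('knob',k,'full',fit(a,590,7,45,46,52),'spent',fit(a,628,-257,60,40,50))
cv2.imwrite('pics/fin.png',np.vstack([cv2.resize(x['frame'],(400,300)) for x in (a,b)]))
P,uv=cloud(a); bgr=a['frame'][uv[:,1],uv[:,0]].astype(int)
m=(P[:,0]>330)&(P[:,0]<900)&(abs(P[:,1])<450)&(P[:,2]>9)&(P[:,2]<24)&(bgr.max(1)<60); img=np.zeros((420,560),np.uint8); img[uv[m,1],uv[m,0]]=1
k,l,s,cc=cv2.connectedComponentsWithStats(img); print([(cc[i].round(),s[i,4]) for i in range(1,k) if s[i,4]>25])
E
```

```text
[431.47 269.4  189.36   1.61] 30.69259906995125 0.0 36.6667
laid (2170, array([387. , 274.6]), array([ 17.9, 139.5]), 2.2, 'top z', np.float64(54.1), 'zslope', np.float64(-0.0)) (269, array([387.1, 271.2]), array([ 21. , 148.7]), 4.4, 'top z', np.float64(52.3), 'zslope', np.float64(0.0)) (np.float64(385.6422581858793), np.float64(267.2854930323008))
laid (2330, array([432.2, 271.7]), array([ 16.8, 148.8]), 2.1, 'top z', np.float64(54.2), 'zslope', np.float64(0.0)) (282, array([433. , 271.9]), array([ 20.1, 148.3]), 0.6, 'top z', np.float64(52.5), 'zslope', np.float64(0.006)) (np.float64(431.61408606195977), np.float64(268.89516434410024))
laid (2550, array([522.9, 274.4]), array([ 17.9, 148.3]), 1.8, 'top z', np.float64(54.3), 'zslope', np.float64(-0.001)) (302, array([522.1, 274. ]), array([ 18.2, 146.3]), 1.4, 'top z', np.float64(53.5), 'zslope', np.float64(0.005)) (np.float64(523.5577418141207), np.float64(272.1145069676992))
knob (29, array([565.7,   8.3]), array([12.3, 12.5]), 68.4, np.float64(90.1)) full (172, array([588.9,  10.9]), array([60.2, 37.2]), 1.0, np.float64(49.4)) spent (305, array([ 627. , -254.6]), array([61.3, 36.1]), 5.0, np.float64(43.0))
[(array([238., 185.]), np.int32(28)), (array([280., 250.]), np.int32(42)), (array([286., 275.]), np.int32(31)), (array([293., 283.]), np.int32(64))]
```

View pics/fin.png

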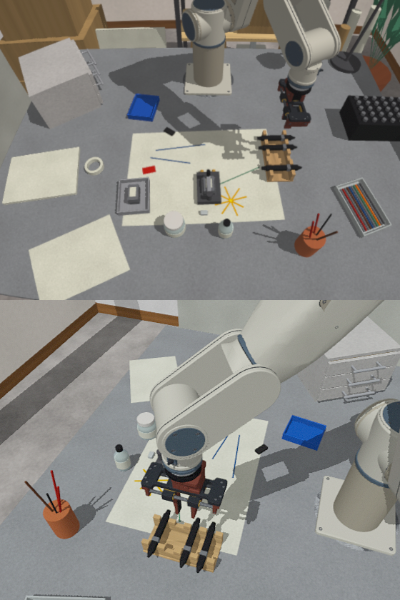

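The final picture shows three markers in the cradle (top view, around (278,158)), the spent cartridge in the steel tray at (133,195), and the lever shut on the dock at (207,187). The bottle and jar are upright, and no marker is left on the table. Handing in.

```bash
python3 -c "
from h import *
print(close_job())"
```

```text
the job is handed in; nothing more can be done
None
```

I handed the job in at about 37 s of the 210 s limit: by my last measurements the lever is shut over the full cartridge seated in the pocket, the spent cartridge is in the steel tray, and all three markers lie level in the cradle; `close_job()` gave no verdict.

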